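# Weight a cheese press, trip its pawl and let the crank back slowly

## Task

The cheese in its mould is ready for pressing. Set the loose steel weight upright into the dish on top of the press's ram and twist it clockwise until it clicks locked under both claws; then press the pawl's trip lever all the way down, wind the crank up a little so that the pawl springs clear of the ratchet, and let the crank turn back slowly under the load, never letting it run, until the press plate rests gently on the mould with the full load on it. Let go and leave it so, with the weight locked and the pawl lifted, and do not disturb the other things on the worktop.

Things in the scene. Friction and masses are not known exactly. Their poses are not given: they have to be found in the camera images.
- press: Grey bench press, fixed. Origin: on the worktop, on its ram's vertical axis; x points from its open front to its column at the back, y to the side with crank and ratchet. Base x -72 to 105, y -66 to 86, 15 mm high; head x -30 to 94, y -32 to 32, z 140 to 188 mm. The ram slides up and down through the head; the crank shaft runs along y at x 25, z 160 mm and drives it by a rack.
- ram: Steel ram: press plate 82 mm across below, toothed bar, and above the head a disc 126 mm across with the weight's dish and two claws. Origin: centre of the press plate's underside, 71 mm above the worktop when it rests on the mould, 116 mm at the start (held by the ratchet); axes as the press's. Rises 25 mm per radian of crank. 1 kg.
- pan (a point): Centre of the floor of the round dish on top of the ram; axes as the press's. The dish is 80 mm across inside, its wall 6 mm high. The two claws stand over it at the press's +y and -y sides.
- claw (a point): Middle of the top of the +y claw, 53 mm from the ram's axis, 26.5 mm above the dish floor; the other is its half-turn twin. Each is 50 mm wide, its underside 20.5 mm above the floor, overhanging in to 43.5 mm from the axis, its wall at 57.5 mm. A wing turning clockwise from above enters it past a spring ball that yields with a click (0.1 to 0.3 N m in all) and meets an end stop.
- weight: Loose steel clip-on weight, 0.65 to 1 kg, 70 mm high. Origin: centre of underside. Foot disc 76 mm across; two wings in one straight bar 100 x 30 mm along its x axis, 9 to 17 mm up; body 72 mm across, to 40 mm; bridge handle, a bar along x 64 mm long, 14 mm thick, 53 to 71 mm up. Goes into the dish with x 50 to 90 degrees from the claws' line (press y); locked at 0 (within 8).
- crank (a joint): Crank angle, rad: 0 when the plate just rests on the mould, about 1.8 at the start; grows as the ram rises. Turns about the press's y axis; the arm leans (crank - 0.93) rad from straight up towards the press's +x (back), so letting down brings the handle over the top to the front. Pawl clear, the load turns it back with about 6 N at the handle: let go, it runs.
- crank_grip (a point): Centre of the crank's black handle: a horizontal sleeve along the press's y axis, 25 mm thick, 62 mm long (half to each side of the point), free to spin on its spindle, 80 mm from the shaft axis. The crank arm is 33 mm from this point towards the press (-y).
- ratchet_axis (a point): Fixed point of the press on the crank shaft's axis, in the middle of the ratchet wheel (84 mm across, 12 mm thick), at x 25, y 85, z 160 mm in the press's frame. The handle moves in a circle round this axis, in the plane 59 mm further along +y.
- trip (a joint): Trip lever angle, rad: 0 at the start (pawl sprung into the ratchet), 0.42 fully down. Stays where it is left (stiff, 2 to 3 N at the pad). While the ratchet bears on the pawl, pushing it down only loads the pawl's spring; the pawl then springs out once the crank is wound up by 0.05 to 0.1 rad.
- trip_pad (a point): Middle of the top of the black thumb pad (28 x 26 mm) at the front end of the trip lever. The lever turns about the press's y direction on a pivot 78 mm behind the pad (towards the press's +x) and 17 mm below its top; fully down the pad is about 32 mm lower than at the start.
- pawl_nose (a point): Tip of the pawl on top of the ratchet wheel: about 36 mm from point ratchet_axis while it is in a tooth, about 51 mm when it is lifted clear.
- mould: White perforated mould with the cheese and a wooden follower on top, loose, standing in the press's drip tray under the ram, 100 mm across, 56 mm high. Origin: centre of its underside.
- tin: Bystander: food tin, 75 mm across, 58 mm high; origin centre of underside.
- egg_cup_a: Bystander: wooden egg cup, 50 mm across, 58 mm high; origin centre of underside.
- egg_cup_b: Bystander: glazed egg cup, 50 mm across, 58 mm high; origin centre of underside.
- mill_1: Bystander: wooden pepper mill, 58 mm across, 170 mm high; origin centre of underside.
- garlic: Bystander: head of garlic, about 60 mm; origin underside.
- spice_jar_1: Bystander: square spice jar with a yellow cap, 42 mm wide, 96 mm high; origin centre of underside.
Things that resemble listed ones, but are neither listed nor needed, are in the scene too. Leave any red look-alike of the weight alone.

How it is judged (in metres and radians):
On the way, in this order (a step that is already met when the one before it is completed fails the run):
1. the weight sits in the dish on the ram and is turned till it is locked under the claws, the ram still held up by the pawl (distance between weight and pan below 0.006 m and angle between weight's own z axis and vertical below 0.06 rad and angle between the x axis of weight and the y axis of press, either way round below 0.14 rad and value of joint crank above 1 rad), for 0.2 s.
2. the trip lever is pressed fully down (value of joint trip above 0.36 rad and value of joint crank above 1 rad), for 0.1 s.
3. the pawl is clear of the ratchet while the ram is still up (distance between pawl_nose and ratchet_axis above 0.047 m and value of joint crank above 1 rad), for 0.1 s.
At the end, for the whole second after the job is handed in: At rest: the press plate bears on the mould with over 11 N, crank between -0.15 and 0.12 rad; weight within 6 mm of the dish centre, wings within 8 degrees of the claws; pawl nose over 47 mm from the ratchet axis; mould upright within 0.05 rad (contact force between ram and mould above 11 N and value of joint crank between -0.15 and 0.12 rad and distance between weight and pan below 0.006 m and angle between the x axis of weight and the y axis of press, either way round below 0.14 rad and distance between pawl_nose and ratchet_axis above 0.047 m and angle between mould's own z axis and vertical below 0.05 rad and linear speed of ram below 0.01 m/s); the robot touches nothing.
It fails at once if the crank ran away: it turned back faster than 4.5 rad/s (0.11 m/s at the ram) (velocity of joint crank below -4.5 rad/s).
It fails at once if the mould was crushed: more than 70 N between ram and mould (contact force between ram and mould above 70 N).
It fails at once if a bystander was pushed more than 25 mm or knocked over (distance of any of tin, egg_cup_a, egg_cup_b, mill_1, garlic, spice_jar_1 from where it was at the start of the episode above 0.025 m or angle between any of tin, egg_cup_a, egg_cup_b, mill_1, spice_jar_1's own z axis and vertical above 0.5 rad).
It also fails if it takes over 72 s, if anything falls off the work surface, if the arm or the gripper's body presses on something with over 40 N, if the wrist force passes 120 N, or if a joint passes its speed limit or range.

## Robot

A 6-joint arm with a two-finger parallel gripper is mounted at the origin on a cart in front of the work surface, level with it; the furniture and walls round the work are solid. World frame = base frame: x ahead of the robot, y to its left, z up, the work surface at z = 0. Lengths are in m, angles in degrees, forces in N, time in s.
With the tool pointing down it reaches from about 0.275 to 0.975 m from the base axis. Payload 8.4 kg.
Tool frame: the origin (TCP) lies midway between the tips of the shut fingers; the grasp point (between the pads) lies 19 mm behind it; x points along the fingers, y is the direction in which the jaws open and shut, and the axes are right-handed (so a half turn about x gives the same grasp; the last joint's range is limited). The gripper opens to 92 mm and grips with 3 to 60 N. Pads are 20 mm wide; open, the fingers measure 128 mm over their backs; the gripper's body (75 mm by 189 mm) begins 69 mm behind the grasp point.
Start: joints at [-0.138, 20.225, 93.587, -0, 66.188, -0.138], TCP at [0.625, -0, 0.215] pointing down, gripper open.
Joint ranges: [-150.9, 150.9], [-52.94, 120.26], [3.33, 152.33], [-74.26, 254.26], [0, 154.13], [-172.89, 172.89]. Speed limits (degrees/s): [127.2, 127.2, 159.86, 180, 180, 180].

## Interface

Orientations are given as a 3x3 rotation matrix whose columns are the frame's x, y, z axes.
In Python, from station import arm, read_camera, camera_params gives the robot as it stands.
- The arm moves only by the tool send_rows, never from a script. Its argument "increments" is a list of rows, each a list of 7 numbers: the turn, a rotation vector about the tool's x, y, z in rad, then the shift along the tool's x, y, z in cm, then the finger opening in cm, from 0 to 9.19. A call has exactly 5 rows; each row is the pose to reach, as a shift and turn from the pose commanded when the call began, along the tool's axes at that moment; what a row does not reach only later rows make up. A row lasts 1/8 s, in which the tool goes at most 62.5 mm and 10.7 degrees, less where a joint would pass 70% of its speed; a pose out of reach is approached as far as the arm can. A call with a gripper value outside its range is refused whole. The fingers move at their own pace and stop on an object; "grip_force" is the grip in N (left out, the last holds). Time passes only in rows, so rows that repeat a pose let the fingers close, or fill a call up. It gives the time, the measured TCP pose, the force and the opening at its end, in the units of the state.
- arm.state(): the state, without advancing time (a new reading comes with each control period).
- read_camera(name): name is "scene" or "side" or "wrist"; returns the picture (420x560x3 uint8, red, green, blue); there is no depth.
- camera_params(name): a dict with "vertical_fov" (degrees; the focal length in pixels is half the picture's height over the tangent of half this angle, whatever the lens; pixels are square), "cx", "cy" (the principal point, pixels), "D" ([k1, k2, p1, p2, k3] as OpenCV has them; the pictures are not rectified), "extrinsics" (4x4, takes a point from camera to world coordinates). Camera axes: x right, y down, z forward; pixel columns grow to the right and rows downward; lengths in m; the calibration is good to about 2 mm. A picture is of the moment at which its call begins: read the wrist's pose just before it. camera_params takes no time and is no camera call; for the wrist camera it gives the pose at the moment of the call.
- arm.sign_off(): hands the job in, once; it reports no verdict.
The state is a dict: "clock": time; "joints": joint angles; "joint_vel": joint speeds; "tau": joint torques, N m; "eef_pos": TCP position; "tool_rot": TCP orientation; "contact_force": force on the tool from outside, world axes, zero at the start; "moment": the same for the moment, N m; "finger_gap": finger opening in m.
Only numpy, scipy, OpenCV 4.12 (cv2) and the standard library are available. Lean on these libraries where they do the work, as an engineer would, in place of code of your own. Each camera call takes 0.05 s, during which the arm holds its last target. There are 200 camera calls.

## Working session

There is one attempt and no reset: what is moved stays moved. The work goes in short steps, Python scripts to look and compute and a tool call to move; the robot and the scene stay as the last step left them, time stands still between calls to the robot, and variables do not carry over. Pictures are saved under pics/ and viewed, about 8 in all and at most 12, crops included, and the job is handed in when it is done.

Besides the shell and the picture viewer there is one more tool, called after "Emit:" as name(argument=value, ...) on one line, values as JSON. send_rows: Moves the arm, as the interface text tells. Its arguments: {"type":"object","properties":{"increments":{"type":"array","items":{"type":"array","items":{"type":"number"}}},"grip_force":{"type":"number"}},"required":["increments"]}

```bash
ls; mkdir -p pics
python3 - <<'E'
from station import arm, read_camera, camera_params
import cv2,numpy as np
np.set_printoptions(precision=4,suppress=True)
for n in("scene","side","wrist"):
    p=camera_params(n);print(n,p['vertical_fov'],p['cx'],p['cy'],p['D']);print(np.array(p['extrinsics']))
    im=read_camera(n);cv2.imwrite(f"pics/{n}0.png",im[:,:,::-1])
print(arm.state())
E
```

```text
pics
scene 42.69398947234169 284.63329400141276 215.42104042637158 [-0.1694  0.      0.      0.      0.    ]
[[ 0.8496 -0.3605  0.385   0.0026]
 [-0.5271 -0.6063  0.5954 -1.1836]
 [ 0.0188 -0.7088 -0.7052  1.1107]
 [ 0.      0.      0.      1.    ]]
side 46.12527449909565 278.5533889899411 206.06553735908648 [-0.0298  0.      0.      0.      0.    ]
[[-0.9972 -0.016   0.0726  0.4289]
 [-0.0719  0.4562 -0.887   0.6633]
 [-0.019  -0.8897 -0.4561  0.7075]
 [ 0.      0.      0.      1.    ]]
wrist 63.52382563308374 279.68185087520993 204.92408257781776 [-0.0599  0.      0.      0.      0.    ]
[[ 1.      0.0009 -0.0003  0.625 ]
 [ 0.0008 -0.962  -0.273   0.0764]
 [-0.0006  0.273  -0.962   0.3842]
 [ 0.      0.      0.      1.    ]]
{'clock': 0.15, 'joints': array([-0.1368, 20.252 , 93.6189, -0.0003, 66.1907, -0.1373]), 'joint_vel': array([ 0.0076, -0.0985, -0.166 , -0.0038, -0.0721,  0.0402]), 'tau': array([ -0.0008, -59.4211, -33.4468,   0.0697,   0.0204,  -0.0001]), 'eef_pos': array([0.6246, 0.    , 0.2141]), 'tool_rot': array([[-0.0011,  1.    ,  0.    ],
       [-0.    ,  0.    , -1.    ],
       [-1.    , -0.0011,  0.    ]]), 'contact_force': array([ 0.7679, -0.0676,  0.718 ]), 'moment': array([0.0136, 0.0027, 0.0421]), 'finger_gap': 0.09179666408196167}
```

View pics/scene0.png

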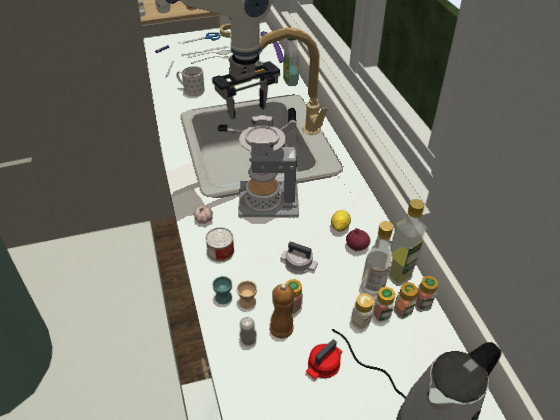

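View pics/side0.png

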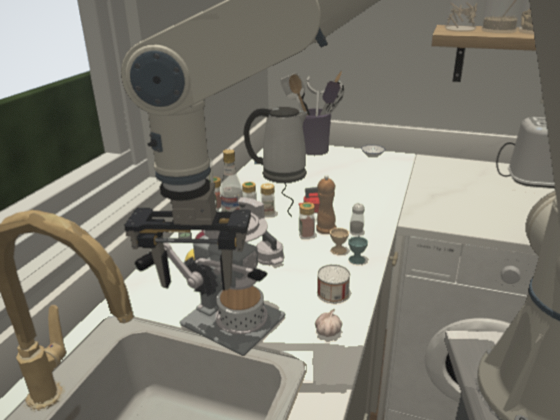

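```bash
cat > h.py <<'E'
from station import arm, read_camera, camera_params
import cv2,numpy as np,pickle,os
np.set_printoptions(precision=4,suppress=True)
def KD(p):
    f=210/np.tan(np.radians(p['vertical_fov'])/2)
    return np.array([[f,0,p['cx']],[0,f,p['cy']],[0,0,1.]]),np.array(p['D'],float)
def ray(p,uv):
    K,D=KD(p);E=np.array(p['extrinsics'])
    q=cv2.undistortPoints(np.array([[uv]],float),K,D)[0,0]
    d=E[:3,:3]@[q[0],q[1],1];return E[:3,3],d/np.linalg.norm(d)
def atz(p,uv,z):
    o,d=ray(p,uv);return o+d*(z-o[2])/d[2]
def tri(*obs):
    A=0;b=0;L=[ray(*o) for o in obs]
    for o,d in L:
        M=np.eye(3)-np.outer(d,d);A=A+M;b=b+M@o
    X=np.linalg.solve(A,b)
    return X,[np.linalg.norm(np.cross(X-o,d)) for o,d in L]
def proj(p,X):
    K,D=KD(p);E=np.linalg.inv(np.array(p['extrinsics']))
    return cv2.projectPoints(np.array(X,float).reshape(-1,1,3),cv2.Rodrigues(E[:3,:3])[0],E[:3,3],K,D)[0][:,0]
def shot(n,tag):
    p=camera_params(n);im=read_camera(n)[:,:,::-1].copy()
    cv2.imwrite(f'pics/{tag}.png',im);pickle.dump(p,open(f'pics/{tag}.pkl','wb'));return im,p
def load(tag): return cv2.imread(f'pics/{tag}.png'),pickle.load(open(f'pics/{tag}.pkl','rb'))
def st():
    s=arm.state();print('t',s['clock'],'pos',s['eef_pos'],'gap',s['finger_gap'],'F',s['contact_force'],'M',s['moment']);print('R',s['tool_rot'].ravel(),'q',s['joints']);return s
E
python3 - <<'E'
from h import *
for n in("scene","side","wrist"):
    pickle.dump(camera_params(n),open(f'pics/{n}0.pkl','wb'))
sc,p=load('scene0');si,ps=load('side0')
print(atz(p,(268,205),0),atz(p,(299,262),0),atz(p,(262,138),.18))
a=cv2.resize(sc[95:295,180:340],(480,600),interpolation=cv2.INTER_CUBIC)
w,_=load('wrist0')
m=np.zeros((600,800,3),np.uint8);m[:,:480]=a
m[:240,480:]=cv2.resize(w,(320,240))
m[240:600,480:]=cv2.resize(si[190:340,170:303],(320,360),interpolation=cv2.INTER_CUBIC)
cv2.imwrite('pics/m1.png',m)
E
```

```text
[ 0.5896 -0.1828  0.    ] [ 0.5484 -0.4172  0.    ] [ 0.6215 -0.0956  0.18  ]
```

View pics/m1.png

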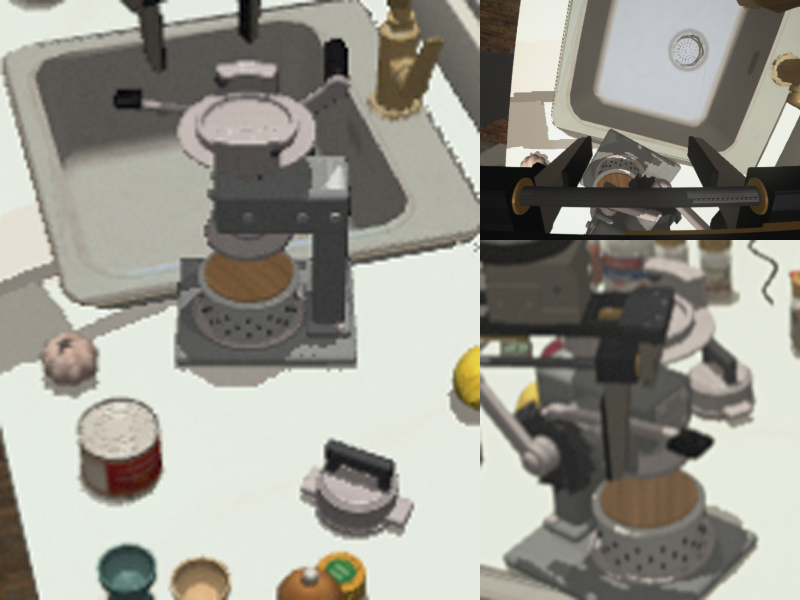

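Emit:
send_rows(increments=[[0, 0, 0, -6, -0.5, 1, 9.1], [0, 0, 0, -12, -1, 3, 9.1], [0, 0, 0, -18, -2, 6, 9.1], [0, 0, 0, -22, -2.5, 9, 9.1], [0, 0, 0, -23.5, -2.5, 10, 9.1]])

```text
clock: 0.78
eef_pos: [0.6003, -0.1016, 0.4527]
tool_rot: [[0.004, 1.0, -0.002], [-0.001, -0.002, -1.0], [-1.0, 0.004, 0.001]]
contact_force: [0.1, 0.2, -0.3]
finger_gap: 0.0909
```

Run:
```python
from h import *
st();shot('wrist','wA');shot('scene','sA');shot('side','dA');st()
```

```text
t 0.775 pos [ 0.6003 -0.1016  0.4527] gap 0.09088747811053884 F [ 0.1245  0.1901 -0.2667] M [ 0.0053 -0.0447 -0.0752]
R [ 0.0042  1.     -0.0016 -0.001  -0.0016 -1.     -1.      0.0042  0.001 ] q [-9.7345 11.2758 76.4738 -0.0141 92.0027 -9.6439]
t 0.925 pos [ 0.6    -0.0999  0.4486] gap 0.09101668726834063 F [-0.1088 -0.5636 -0.7124] M [-0.0324 -0.0405 -0.0139]
R [-0.0008  1.     -0.0007  0.0006 -0.0007 -1.     -1.     -0.0008 -0.0006] q [-9.606  11.4374 76.7511  0.0246 91.8606 -9.5646]
```

Emit:
send_rows(increments=[[0, 0, 0, 1, -1, 5, 9.1], [0, 0, 0, 2, -2, 10, 9.1], [0, 0, 0, 3, -3, 15, 9.1], [0, 0, 0, 5, -4, 20, 9.1], [0, 0, 0, 5, -4, 20, 9.1]])

```text
clock: 1.55
eef_pos: [0.5583, -0.3011, 0.3946]
tool_rot: [[-0.007, 1.0, -0.003], [0.003, -0.003, -1.0], [-1.0, -0.007, -0.003]]
contact_force: [1.2, 1.0, -0.4]
finger_gap: 0.0911
```

Run:
```python
from h import *
st();b,_=shot('wrist','wB');st()
a,_=load('wA');s,_=load('sA');d,_=load('dA')
m=np.zeros((600,800,3),np.uint8)
m[:300,:400]=cv2.resize(a,(400,300));m[:300,400:]=cv2.resize(b,(400,300))
m[300:,:400]=cv2.resize(s[95:275,170:410],(400,300));m[300:,400:]=cv2.resize(d[180:360,110:350],(400,300))
cv2.imwrite('pics/m2.png',m)
```

```text
t 1.55 pos [ 0.5583 -0.3011  0.3946] gap 0.09106717885732753 F [ 1.2023  1.0453 -0.375 ] M [ 0.0082 -0.0078  0.0546]
R [-0.0065  1.     -0.0027  0.0031 -0.0026 -1.     -1.     -0.0065 -0.0031] q [-28.4639  15.0096  78.508   -0.0205  86.8958 -28.311 ]
t 1.6 pos [ 0.5591 -0.2996  0.3961] gap 0.09068499751127405 F [-0.8516  0.1324  0.6859] M [-0.035  -0.0115 -0.0156]
R [-0.0047  1.     -0.0015  0.0032 -0.0015 -1.     -1.     -0.0047 -0.0032] q [-28.3395  14.9325  78.4385   0.0332  86.952  -28.2533]
```

View pics/m2.png

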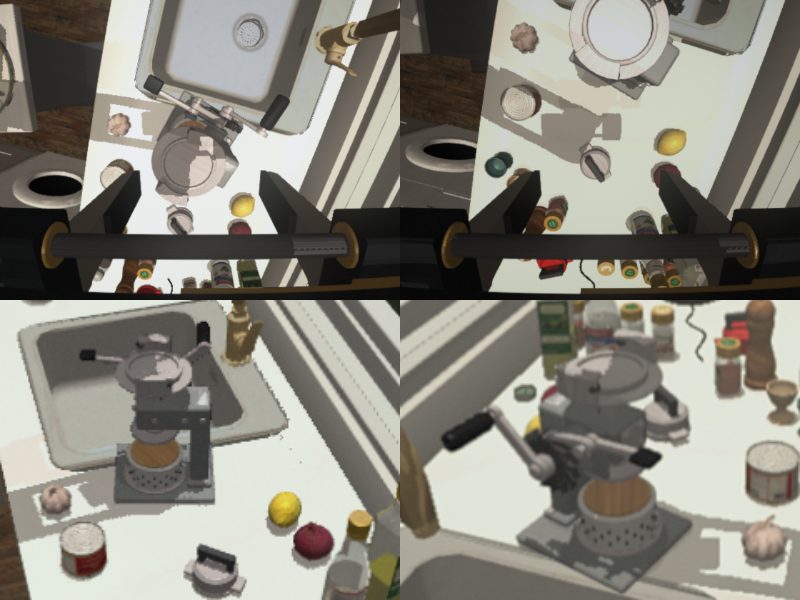

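Run:
```python
from h import *
A=load('wA')[1];B=load('wB')[1];S=load('sA')[1];D=load('dA')[1]
print('disc',tri((A,(263,227)),(S,(261.2,137))))
print('pad',tri((A,(217,115)),(S,(222.8,127.4)),(D,(257,275.4))))
print('crank',tri((A,(382,160)),(S,(291.8,114.8)),(D,(149.6,259))))
a=load('wA')[0];b=load('wB')[0];s=load('sA')[0];d=load('dA')[0]
r=lambda im,x,y,w,h,k:cv2.resize(im[y:y+h,x:x+w],None,fx=k,fy=k,interpolation=cv2.INTER_CUBIC)
m=np.zeros((600,800,3),np.uint8)
m[:360,:440]=r(a,200,100,220,180,2)
m[:240,440:760]=r(b,230,180,80,60,4)
m[360:600,:400]=r(s,210,90,100,60,4)
m[360:600,400:800]=r(d,130,220,160,96,2.5)
cv2.imwrite('pics/m3.png',m)
```

```text
disc (array([ 0.5817, -0.1613,  0.2405]), [np.float64(8.075057952427783e-05), np.float64(8.075057952418424e-05)])
pad (array([ 0.5276, -0.033 ,  0.2136]), [np.float64(0.0014724281860710817), np.float64(0.001196206758603391), np.float64(0.0019125647606121536)])
crank (array([ 0.7296, -0.0826,  0.2124]), [np.float64(0.003632399055030414), np.float64(0.0026861126082343436), np.float64(0.0027377608058041904)])
```

View pics/m3.png

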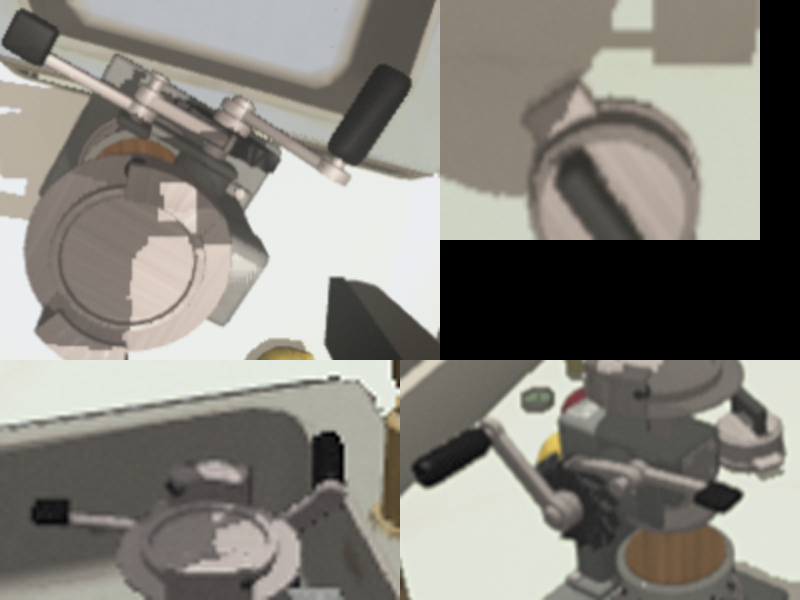

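```bash
cat >> h.py <<'E'
def Tp(P,X): # press pose (x,y,yaw) ; X press-frame
    X=np.atleast_2d(X).astype(float);c,s=np.cos(P[2]),np.sin(P[2])
    return np.c_[P[0]+c*X[:,0]-s*X[:,1],P[1]+s*X[:,0]+c*X[:,1],X[:,2]]
def circ(r,z,n=60): t=np.linspace(0,2*np.pi,n);return np.c_[r*np.cos(t),r*np.sin(t),0*t+z]
def draw(im,p,X,c=(0,255,0)):
    for u in proj(p,X):
        if 0<=u[0]<560 and 0<=u[1]<420: cv2.circle(im,tuple(int(round(16*k)) for k in u),8,c,-1,shift=4)
E
python3 - <<'E'
from h import *
from scipy.optimize import least_squares
A=load('wA');B=load('wB');S=load('sA');D=load('dA');S0=load('scene0')
def res(v):
    P=v[:3];dz=v[3];q=v[4];pad=v[5:8]
    l=q-.93
    g=Tp(P,[.025+.08*np.sin(l),.144,.16+.08*np.cos(l)]);d=Tp(P,[0,0,dz]);pd=Tp(P,pad)
    r=[]
    for c,X,uv in((A,g,(385,157.5)),(S,g,(292,115)),(D,g,(150.8,258.4)),(A,d,(264.2,227)),(S,d,(262.9,135.5)),(A,pd,(215,118)),(S,pd,(222.5,128)),(D,pd,(257.2,274.8))):
        r.append(proj(c[1],X)[0]-uv)
    return np.ravel(r)
s=least_squares(res,[.58,-.16,-.54,.24,1.8,-.1,.08,.21]);v=s.x
print(v,np.degrees(v[2]),s.fun.reshape(-1,2),'pad',Tp(v[:3],v[5:8]))
np.save('press.npy',v);P=v[:3]
base=[]
for a,b in(((-72,-66),(105,-66)),((105,-66),(105,86)),((105,86),(-72,86)),((-72,86),(-72,-66))):
    base+= [np.r_[np.array(a)+(np.array(b)-a)*k,15]/1000 for k in np.linspace(0,1,25)]
l=v[4]-.93;g=[[.025+.08*np.sin(l),.144+k,.16+.08*np.cos(l)] for k in(-.031,0,.031)]
out=[]
for im,p in(A,S,D):
    draw(im,p,Tp(P,base));draw(im,p,Tp(P,circ(.063,v[3])),(0,0,255));draw(im,p,Tp(P,circ(.04,v[3])),(255,0,0))
    draw(im,p,Tp(P,g),(0,255,255));draw(im,p,Tp(P,v[5:8]),(0,255,255));draw(im,p,Tp(P,circ(.042,0)*[1,0,0]+np.c_[np.zeros(60)+.025,np.zeros(60)+.085,np.zeros(60)+.16]-[0,0,0]+np.c_[np.zeros((60,2)),circ(.042,0)[:,1]]),(255,255,0))
r=lambda im,x,y,w,h,k:cv2.resize(im[y:y+h,x:x+w],None,fx=k,fy=k,interpolation=cv2.INTER_CUBIC)
m=np.zeros((600,800,3),np.uint8)
m[:300,:400]=r(A[0],200,90,200,150,2);m[:300,400:800]=r(S[0],200,90,160,120,2.5)
m[300:600,:320]=r(D[0],130,200,160,150,2)
m[300:600,320:560]=r(B[0],234,190,80,100,3)
m[300:540,560:800]=r(S0[0],270,230,60,60,4)
cv2.imwrite('pics/m4.png',m)
E
```

```text
[ 0.5833 -0.1611 -0.5421  0.243   1.7788 -0.1139  0.0781  0.2137] -31.060045065969348 [[ 0.1141 -0.3304]
 [-0.367   0.3153]
 [-1.0392 -0.6236]
 [-0.0697  0.5145]
 [-1.2323  0.512 ]
 [-0.0156  0.1373]
 [-0.2624 -0.1545]
 [-0.1424  0.1225]] pad [[ 0.526  -0.0354  0.2137]]
```

View pics/m4.png

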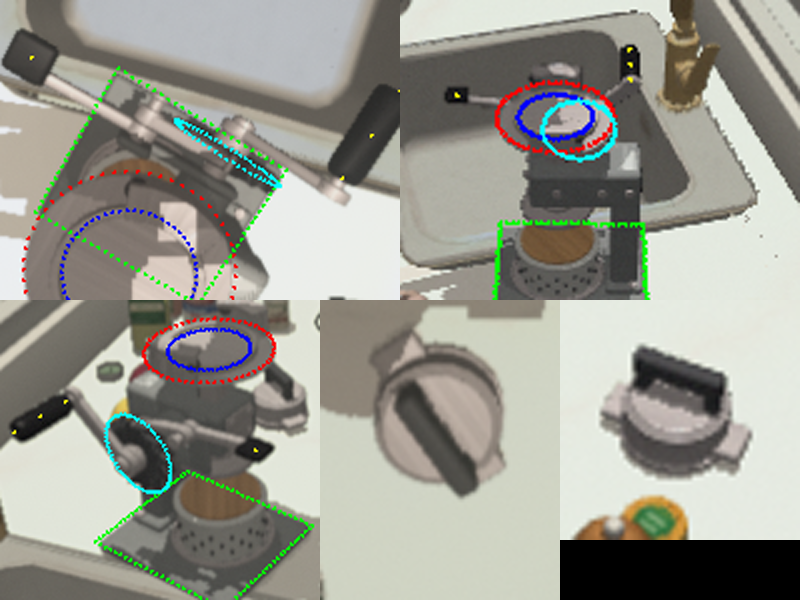

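Run:
```python
from h import *
B=load('wB')[1];S0=load('scene0')[1]
fb=lambda x,y:((x-320)/3+234,(y-300)/3+190)
fs=lambda x,y:((x-560)/4+270,(y-300)/4+230)
print(tri((B,fb(436,438)),(S0,fs(681,364))))
a=atz(B,fb(407,392),.071);b=atz(B,fb(466,486),.071);print(a,b,np.linalg.norm(a-b),(a+b)/2,np.degrees(np.arctan2(*(a-b)[1::-1])))
a=atz(S0,fs(640,352),.071);b=atz(S0,fs(723,378),.071);print(a,b,np.linalg.norm(a-b),(a+b)/2,np.degrees(np.arctan2(*(a-b)[1::-1])))
# body circle left/right + wing ends in scene0
print('body mid wB',(atz(B,fb(375,420),.04)+atz(B,fb(502,420),.04))/2)
w1=atz(S0,fs(610,400),.017);w2=atz(S0,fs(742,442),.017);print('wings',(w1+w2)/2,np.linalg.norm(w1-w2),np.degrees(np.arctan2(*(w1-w2)[1::-1])))
```

```text
(array([ 0.5472, -0.4172,  0.065 ]), [np.float64(0.0018259946954671234), np.float64(0.0018259946954670085)])
[ 0.5311 -0.3889  0.071 ] [ 0.5613 -0.4409  0.071 ] 0.0601138755323556 [ 0.5462 -0.4149  0.071 ] 120.14949668386453
[ 0.5285 -0.3996  0.071 ] [ 0.5625 -0.4463  0.071 ] 0.05778857561812526 [ 0.5455 -0.423   0.071 ] 126.01377250369713
body mid wB [ 0.5463 -0.4153  0.04  ]
wings [ 0.5431 -0.4235  0.017 ] 0.0943882361270486 126.13483641433038
```

Run:
```python
from h import *
S=load('scene0')[1]
for n,uv,z in(('mill',(281,328),0),('jar cap',(293,286),.096),('lemon',(341,222),.03),('onion',(358,240),.03),('cupA',(247,290),.058),('tin',(220,237),.058),('jar',(297,306),0)):
    X=atz(S,uv,z);print(n,X,'rel weight',X[:2]-[.546,-.418])
```

```text
mill [ 0.3964 -0.5716  0.    ] rel weight [-0.1496 -0.1536]
jar cap [ 0.4485 -0.5387  0.096 ] rel weight [-0.0975 -0.1207]
lemon [ 0.7159 -0.3751  0.03  ] rel weight [0.1699 0.0429]
onion [ 0.7154 -0.4553  0.03  ] rel weight [ 0.1694 -0.0373]
cupA [ 0.3621 -0.4672  0.058 ] rel weight [-0.1839 -0.0492]
tin [ 0.386  -0.2759  0.058 ] rel weight [-0.16    0.1421]
jar [ 0.4653 -0.5365  0.    ] rel weight [-0.0807 -0.1185]
```

Emit:
send_rows(increments=[[-0.15, 0, 0, 4.5, 0, 2.5, 6], [-0.3, 0, 0, 9, -0.5, 5, 6], [-0.45, 0, 0, 14, -1, 8, 6], [-0.54, 0, 0, 19, -1.2, 10.5, 6], [-0.54, 0, 0, 23, -1.4, 11.8, 6]])

```text
clock: 2.22
eef_pos: [0.5463, -0.4163, 0.1667]
tool_rot: [[-0.001, 0.856, 0.516], [0.002, 0.516, -0.856], [-1.0, -0.0, -0.002]]
contact_force: [0.3, -0.7, -0.4]
finger_gap: 0.0603
```

Run:
```python
from h import *
s=st();im,p=shot('wrist','wC')
print(proj(p,[s['eef_pos'],[.546,-.418,.071]]))
cv2.imwrite('pics/m5.png',cv2.resize(im[180:400,140:420],(760,597),interpolation=cv2.INTER_CUBIC))
```

```text
t 2.225 pos [ 0.5463 -0.4163  0.1667] gap 0.060303363368795763 F [ 0.34   -0.6794 -0.3646] M [-0.0026 -0.008  -0.0532]
R [-0.0014  0.8565  0.5162  0.0018  0.5162 -0.8565 -1.     -0.0003 -0.0023] q [-37.4542  28.2077  87.6872   0.0358  64.2338 -68.5448]
[[279.4955 254.2382]
 [278.2366 207.5763]]
```

View pics/m5.png

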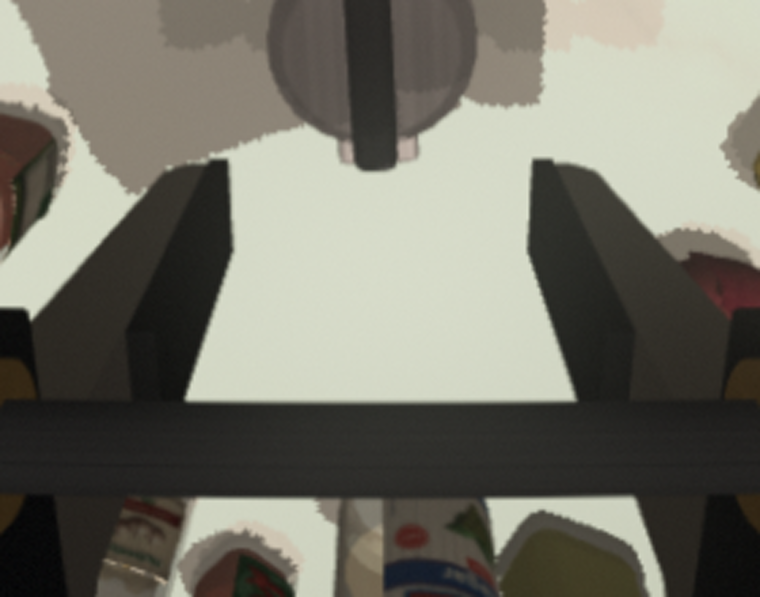

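Run:
```python
from h import *
p=load('wC')[1];f=lambda x,y:(x/2.714+140,y/2.714+180)
e=atz(p,f(375,163),.071);t=atz(p,f(369.5,5),.071);print(e,t,np.degrees(np.arctan2(*(t-e)[1::-1])))
d=(t-e)/np.linalg.norm(t-e);print('centre from end',e+d*.032)
print('body mid',atz(p,f(372.5,45),.04), 'bottom',atz(p,f(372.5,139),.04)+d*.036)
```

```text
[ 0.5606 -0.4424  0.071 ] [ 0.5335 -0.4005  0.071 ] 122.91303433360596
centre from end [ 0.5432 -0.4155  0.071 ]
body mid [ 0.5444 -0.4174  0.04  ] bottom [ 0.542  -0.4157  0.04  ]
```

Emit:
send_rows(increments=[[-0.03, 0, 0, 4, -0.1, -0.3, 6], [-0.03, 0, 0, 8, -0.1, -0.3, 6], [-0.03, 0, 0, 11, -0.1, -0.3, 6], [-0.03, 0, 0, 12.3, -0.1, -0.3, 6], [-0.03, 0, 0, 12.3, -0.1, -0.3, 6]])

```text
clock: 2.9
eef_pos: [0.5441, -0.4147, 0.0466]
tool_rot: [[-0.001, 0.841, 0.54], [0.001, 0.54, -0.841], [-1.0, -0.0, -0.001]]
contact_force: [-0.4, 0.6, 0.0]
finger_gap: 0.0598
```

Emit:
send_rows(increments=[[0, 0, 0, 0, 0, 0, 1], [0, 0, 0, 0, 0, 0, 1], [0, 0, 0, 0, 0, 0, 0.8], [0, 0, 0, 0, 0, 0, 0.8], [0, 0, 0, 0, 0, 0, 0.8]], grip_force=45)

```text
clock: 3.52
eef_pos: [0.5432, -0.4161, 0.0466]
tool_rot: [[-0.001, 0.842, 0.54], [-0.0, 0.54, -0.842], [-1.0, -0.001, -0.0]]
contact_force: [-1.6, -0.0, 1.6]
finger_gap: 0.0135
```

Emit:
send_rows(increments=[[0, 0, 0, -1, 0, 0, 0.8], [0, 0, 0, -5, 0, 0, 0.8], [0, 0, 0, -10, 0, 0, 0.8], [0, 0, 0, -16, 0, 0, 0.8], [0, 0, 0, -22, 0, 0, 0.8]])

```text
clock: 4.15
eef_pos: [0.5427, -0.4151, 0.2674]
tool_rot: [[-0.002, 0.842, 0.54], [0.002, 0.54, -0.842], [-1.0, -0.001, -0.002]]
contact_force: [0.9, -0.1, -9.9]
finger_gap: 0.0133
```

Run:
```python
from h import *
st()
```

```text
t 4.15 pos [ 0.5427 -0.4151  0.2674] gap 0.013309230891568484 F [ 0.8865 -0.0929 -9.9371] M [-0.044  -0.1894 -0.0357]
R [-0.0019  0.8419  0.5396  0.0017  0.5396 -0.8419 -1.     -0.0007 -0.0025] q [-37.543   23.2043  82.4002   0.0123  74.5413 -70.2051]
```

Emit:
send_rows(increments=[[0, 0, 0, -3, 1, -1, 0.8], [0, 0, 0, -6, 4, -4.5, 0.8], [0, 0, 0, -6.8, 8, -9, 0.8], [0, 0, 0, -6.8, 12, -13.5, 0.8], [0, 0, 0, -6.8, 15.5, -17.5, 0.8]])

```text
clock: 4.78
eef_pos: [0.5788, -0.1825, 0.334]
tool_rot: [[-0.002, 0.842, 0.54], [0.001, 0.54, -0.842], [-1.0, -0.001, -0.002]]
contact_force: [1.4, 0.0, -8.7]
finger_gap: 0.0137
```

Emit:
send_rows(increments=[[0, 0, 0, 0, 1, -1.2, 0.8], [0, 0, 0, 0, 1.6, -1.75, 0.8], [0, 0, 0, 0, 1.6, -1.75, 0.8], [0, 0, 0, 0, 1.6, -1.75, 0.8], [0, 0, 0, 0, 1.6, -1.75, 0.8]])

```text
clock: 5.4
eef_pos: [0.5835, -0.1626, 0.3344]
tool_rot: [[-0.0, 0.843, 0.539], [-0.0, 0.539, -0.843], [-1.0, -0.0, -0.0]]
contact_force: [0.9, -0.3, -9.8]
finger_gap: 0.0136
```

Run:
```python
from h import *
s=st();S=shot('scene','s3');D=shot('side','d3');W=shot('wrist','w3');s=st()
P=np.load('press.npy')[:3]
R=s['tool_rot'];t=s['eef_pos'];c=np.array([t[0],t[1]]);h=t[2]-.0465
yw=np.arctan2(R[1,1],R[0,1])+np.pi/2
a=np.linspace(0,6.283,60)
r=lambda im,x,y,w,h,k:cv2.resize(im[y:y+h,x:x+w],None,fx=k,fy=k,interpolation=cv2.INTER_CUBIC)
m=np.zeros((600,800,3),np.uint8)
for im,p in(S,D,W):
    draw(im,p,np.c_[c[0]+.036*np.cos(a),c[1]+.036*np.sin(a),0*a+h+.04],(0,255,255))
    draw(im,p,np.c_[c[0]+.038*np.cos(a),c[1]+.038*np.sin(a),0*a+h],(255,0,255))
    draw(im,p,Tp(P,circ(.063,.2430)),(0,0,255));draw(im,p,Tp(P,circ(.04,.243)),(255,0,0))
    cl=[[-.025,.0575,.243+.021],[.025,.0575,.243+.021],[.025,.0435,.243+.021],[-.025,.0435,.243+.021]]
    draw(im,p,Tp(P,cl),(0,255,0));draw(im,p,Tp(P,np.array(cl)*[1,-1,1]),(0,255,0))
m[:300,:400]=r(S[0],210,80,100,75,4);m[300:,:400]=r(D[0],150,160,133,100,3)[:300,:400]
m[:360,400:]=r(W[0],180,120,200,180,2)
cv2.imwrite('pics/m6.png',m)
```

```text
t 5.4 pos [ 0.5835 -0.1626  0.3344] gap 0.013600587878165827 F [ 0.901  -0.2872 -9.826 ] M [-0.0148  0.0067 -0.0189]
R [-0.0003  0.8426  0.5385 -0.0002  0.5385 -0.8426 -1.     -0.0003 -0.    ] q [-15.7078  13.4416  87.6735  -0.0129  78.8973 -48.2897]
t 5.55 pos [ 0.5836 -0.1621  0.3345] gap 0.01365349476050364 F [ 0.2669 -0.4324 -8.2914] M [ 0.0178  0.0312 -0.0284]
R [-0.0001  0.8423  0.539  -0.0001  0.539  -0.8423 -1.     -0.0001 -0.    ] q [-15.6656  13.432   87.6777  -0.0053  78.8969 -48.2809]Traceback (most recent call last):
  File "<stdin>", line 15, in <module>
ValueError: could not broadcast input array from shape (300,399,3) into shape (300,400,3)
```

```bash
cat > ov.py <<'E'
from h import *
def ov(tag,dz,out,s,full=False):
    S,D,W=[load(k+tag) for k in 'sdw']
    P=np.load('press.npy')[:3]
    R=s['tool_rot'];t=s['eef_pos'];h=t[2]-.0465;a=np.linspace(0,6.283,40)
    r=lambda im,x,y,w,h,k:cv2.resize(im[y:y+h,x:x+w],None,fx=k,fy=k,interpolation=cv2.INTER_CUBIC)
    m=np.zeros((600,800,3),np.uint8)
    for im,p in(S,D,W):
        draw(im,p,np.c_[t[0]+.036*np.cos(a),t[1]+.036*np.sin(a),0*a+h+.04],(0,255,255))
        draw(im,p,np.c_[t[0]+.038*np.cos(a),t[1]+.038*np.sin(a),0*a+h],(255,0,255))
        draw(im,p,Tp(P,circ(.063,dz,50)),(0,0,255))
        cl=np.array([[-.025,.0575,dz+.021],[.025,.0575,dz+.021],[.025,.0435,dz+.021],[-.025,.0435,dz+.021]])
        draw(im,p,Tp(P,cl),(0,255,0));draw(im,p,Tp(P,cl*[1,-1,1]),(0,255,0))
    m[:300,:400]=r(S[0],210,80,100,75,4);m[300:,:400]=r(D[0],150,160,134,100,3)[:,:400]
    m[:400,400:]=r(W[0],180,120,200,200,2)
    cv2.imwrite(f'pics/{out}.png',m)
E
python3 - <<'E'
from ov import *
ov('3',.243,'m6',arm.state())
E
```

```text
(no output)
```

View pics/m6.png

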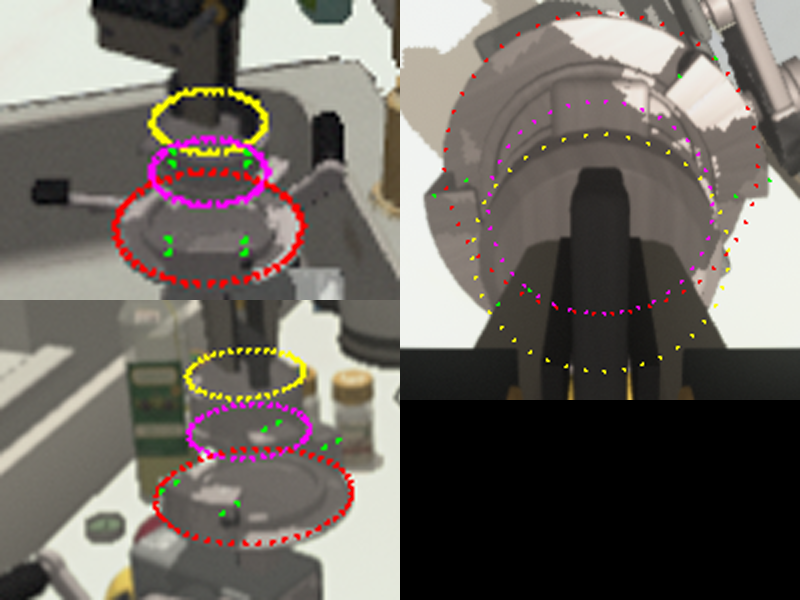

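Emit:
send_rows(increments=[[0, 0, 0, 1, 0, -0.1, 0.8], [0, 0, 0, 2, 0, -0.1, 0.8], [0, 0, 0, 2.8, 0, -0.1, 0.8], [0, 0, 0, 3.2, 0, -0.1, 0.8], [0, 0, 0, 3.5, 0, -0.1, 0.8]])

```text
clock: 6.18
eef_pos: [0.5832, -0.1607, 0.2993]
tool_rot: [[-0.0, 0.842, 0.54], [0.0, 0.54, -0.842], [-1.0, -0.0, -0.0]]
contact_force: [0.6, 0.2, -9.4]
finger_gap: 0.0133
```

Emit:
send_rows(increments=[[0, 0, 0, 0.1, 0, 0, 0.8], [0, 0, 0, 0.2, 0, 0, 0.8], [0, 0, 0, 0.3, 0, 0, 0.8], [0, 0, 0, 0.4, 0, 0, 0.8], [0, 0, 0, 0.4, 0, 0, 0.8]])

```text
clock: 6.8
eef_pos: [0.5831, -0.1608, 0.2955]
tool_rot: [[-0.0, 0.842, 0.54], [0.0, 0.54, -0.842], [-1.0, -0.0, -0.0]]
contact_force: [-0.0, -0.5, -9.3]
finger_gap: 0.0139
```

Emit:
send_rows(increments=[[0, 0, 0, 0.1, 0, 0, 0.8], [0, 0, 0, 0.2, 0, 0, 0.8], [0, 0, 0, 0.3, 0, 0, 0.8], [0, 0, 0, 0.3, 0, 0, 0.8], [0, 0, 0, 0.3, 0, 0, 0.8]])

```text
clock: 7.42
eef_pos: [0.5832, -0.1608, 0.293]
tool_rot: [[0.0, 0.842, 0.54], [-0.0, 0.54, -0.842], [-1.0, 0.0, 0.0]]
contact_force: [-3.0, 0.1, -3.0]
finger_gap: 0.0135
```

Run:
```python
from ov import *
[shot(n,k+'4') for n,k in(('scene','s'),('side','d'),('wrist','w'))]
s=st()
ov('4',.243,'m7',s)
m=cv2.imread('pics/m7.png')
r=lambda im,x,y,w,h,k:cv2.resize(im[y:y+h,x:x+w],None,fx=k,fy=k,interpolation=cv2.INTER_CUBIC)
# raw, no overlay
m[:300,:400]=r(load('s4')[0],230,95,72,54,400/72)[:300,:400];m[300:,:400]=r(load('d4')[0],180,175,80,60,5)
m[:300,400:]=r(load('w4')[0],200,130,160,120,2.5)
cv2.imwrite('pics/m7.png',m)
```

```text
t 7.575 pos [ 0.5832 -0.1608  0.293 ] gap 0.01355457323311489 F [-2.7632  0.9598 -2.0349] M [0.1344 0.3693 0.0465]
R [ 0.0003  0.8419  0.5396 -0.0001  0.5396 -0.8419 -1.      0.0002  0.0003] q [-15.5541  14.8021  90.9997  -0.0018  74.1801 -48.2114]
```

View pics/m7.png

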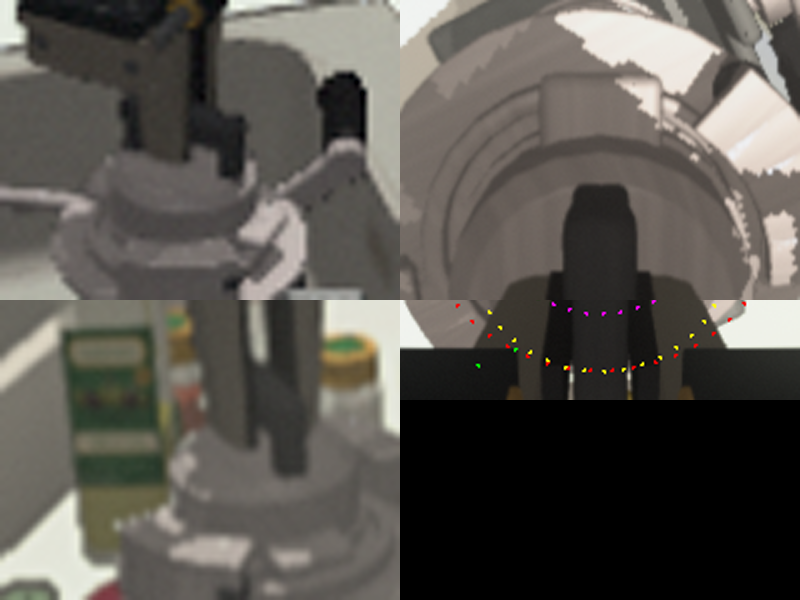

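Emit:
send_rows(increments=[[0, 0, 0, -0.1, 0, -0.1, 0.8], [0, 0, 0, -0.1, -0.03, -0.15, 0.8], [0, 0, 0, 0, -0.03, -0.15, 0.8], [0, 0, 0, 0, -0.03, -0.15, 0.8], [0, 0, 0, 0, -0.03, -0.15, 0.8]])

```text
clock: 8.2
eef_pos: [0.582, -0.1596, 0.2925]
tool_rot: [[-0.0, 0.842, 0.54], [0.0, 0.54, -0.842], [-1.0, -0.0, -0.0]]
contact_force: [-1.9, -0.4, -7.8]
finger_gap: 0.0139
```

Run:
```python
from h import *
st()
```

```text
t 8.2 pos [ 0.582  -0.1596  0.2925] gap 0.01390869372002006 F [-1.9265 -0.3848 -7.8215] M [ 0.0052  0.1488 -0.0035]
R [-0.0002  0.8419  0.5397  0.      0.5397 -0.8419 -1.     -0.0001 -0.0001] q [-15.4792  14.7013  91.1837  -0.0019  74.1238 -48.1417]
```

Emit:
send_rows(increments=[[0, 0, 0, 0, -0.07, -0.05, 0.8], [0, 0, 0, 0.1, -0.07, -0.05, 0.8], [0, 0, 0, 0.2, -0.07, -0.05, 0.8], [0, 0, 0, 0.2, -0.07, -0.05, 0.8], [0, 0, 0, 0.2, -0.07, -0.05, 0.8]])

```text
clock: 8.82
eef_pos: [0.5811, -0.1597, 0.2906]
tool_rot: [[-0.0, 0.842, 0.54], [-0.0, 0.54, -0.842], [-1.0, -0.0, -0.0]]
contact_force: [-1.4, -1.3, -5.4]
finger_gap: 0.0133
```

Run:
```python
from h import *
st()
```

```text
t 8.825 pos [ 0.5811 -0.1597  0.2906] gap 0.013338531551930892 F [-1.4281 -1.2715 -5.4271] M [-0.1968  0.343   0.0287]
R [-0.0002  0.8419  0.5396 -0.0001  0.5396 -0.8419 -1.     -0.0002 -0.    ] q [-15.5011  14.6954  91.432   -0.0088  73.8835 -48.154 ]
```

Emit:
send_rows(increments=[[0, 0, 0, -0.1, -0.1, 0, 0.8], [0, 0, 0, 0, -0.1, 0, 0.8], [0, 0, 0, 0.1, -0.1, 0, 0.8], [0, 0, 0, 0.2, -0.1, 0, 0.8], [0, 0, 0, 0.2, -0.1, 0, 0.8]])

```text
clock: 9.45
eef_pos: [0.5806, -0.1598, 0.2903]
tool_rot: [[0.001, 0.842, 0.54], [0.0, 0.54, -0.842], [-1.0, 0.001, 0.001]]
contact_force: [-4.4, 3.9, 5.9]
finger_gap: 0.0138
```

Run:
```python
from h import *
st()
```

```text
t 9.45 pos [ 0.5806 -0.1598  0.2903] gap 0.01381589457670182 F [-4.3632  3.8527  5.9038] M [ 0.452   0.9329 -0.0212]
R [ 0.0014  0.8419  0.5397  0.0002  0.5397 -0.8419 -1.      0.0013  0.0006] q [-15.553   14.6176  91.576    0.0329  73.7304 -48.2247]
```

Emit:
send_rows(increments=[[0, 0, 0, -0.3, 0, 0, 0.8], [0, 0, 0, -0.7, 0.2, 0.1, 0.8], [0, 0, 0, -0.7, 0.2, 0.1, 0.8], [0, 0, 0, -0.7, 0.2, 0.1, 0.8], [0, 0, 0, -0.7, 0.2, 0.1, 0.8]])

```text
clock: 10.07
eef_pos: [0.5825, -0.1599, 0.2952]
tool_rot: [[-0.001, 0.842, 0.54], [0.0, 0.54, -0.842], [-1.0, -0.0, -0.0]]
contact_force: [-0.8, 0.2, -8.5]
finger_gap: 0.0139
```

Run:
```python
from h import *
s=st();im,p=shot('wrist','w5');S=shot('scene','s5');D=shot('side','d5')
P=np.load('press.npy')[:3]
t=s['eef_pos'];h=t[2]-.0465
def drawk(im,p,x0,y0,w,hh,k):
    o=cv2.resize(im[y0:y0+hh,x0:x0+w],None,fx=k,fy=k,interpolation=cv2.INTER_CUBIC)
    for X,c in((Tp(P,circ(.063,.243,150)),(0,0,255)),(np.r_[t[:2],h+.04]+circ(.036,0,110),(0,255,255)),(np.r_[t[:2],h]+circ(.038,0,110),(255,0,255)),(Tp(P,circ(.040,.249,120)),(255,0,0))):
        for u in proj(p,X):
            q=((u-[x0-.5,y0-.5])*k).astype(int)
            if 0<=q[0]<o.shape[1] and 0<=q[1]<o.shape[0]:o[q[1],q[0]]=c
    return o
m=np.zeros((600,800,3),np.uint8)
a=drawk(im,p,178,110,200,120,4);m[:360,:]=cv2.resize(a,(800,480))[:360]
b=drawk(*S,230,95,80,48,5);m[360:,:400]=b
b=drawk(*D,170,185,100,60,4);m[360:,400:]=b
cv2.imwrite('pics/m8.png',m)
```

```text
t 10.075 pos [ 0.5825 -0.1599  0.2952] gap 0.013891147990203712 F [-0.7823  0.2157 -8.5319] M [ 0.0431 -0.0414  0.0122]
R [-0.0005  0.8419  0.5396  0.0001  0.5396 -0.8419 -1.     -0.0004 -0.0003] q [-15.4911  14.658   90.9066  -0.0039  74.4656 -48.1475]
```

View pics/m8.png

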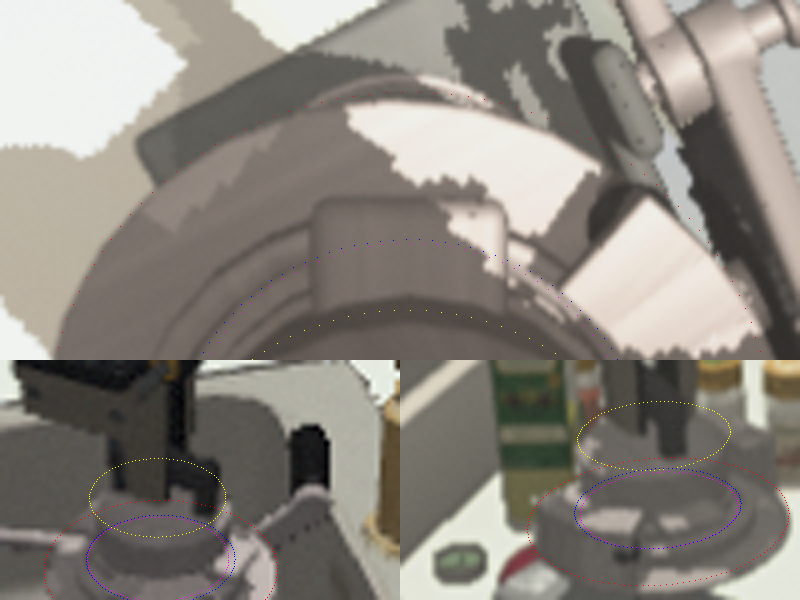

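Emit:
send_rows(increments=[[0, 0, 0, 0.1, 0, 0.03, 0.8], [0, 0, 0, 0.2, 0, 0.03, 0.8], [0, 0, 0, 0.3, 0, 0.03, 0.8], [0, 0, 0, 0.4, 0, 0.03, 0.8], [0, 0, 0, 0.4, 0, 0.03, 0.8]])

```text
clock: 10.85
eef_pos: [0.5828, -0.1603, 0.2925]
tool_rot: [[0.001, 0.842, 0.54], [-0.0, 0.54, -0.842], [-1.0, 0.0, 0.001]]
contact_force: [-4.3, -0.0, 1.3]
finger_gap: 0.0137
```

Run:
```python
from h import *
st()
```

```text
t 10.85 pos [ 0.5828 -0.1603  0.2925] gap 0.013722648650516077 F [-4.2709 -0.0471  1.2502] M [ 0.1283  0.5927 -0.0048]
R [ 0.0007  0.8419  0.5396 -0.0004  0.5396 -0.8419 -1.      0.0004  0.0007] q [-15.5141  14.758   91.1156  -0.0105  74.0816 -48.1684]
```

Emit:
send_rows(increments=[[0, 0, 0, -0.3, 0, 0, 0.8], [0, 0, 0, -0.3, 0.1, 0.15, 0.8], [0, 0, 0, -0.1, 0.1, 0.15, 0.8], [0, 0, 0, 0, 0.1, 0.15, 0.8], [0, 0, 0, 0, 0.1, 0.15, 0.8]])

```text
clock: 11.48
eef_pos: [0.5842, -0.1608, 0.2933]
tool_rot: [[0.0, 0.842, 0.54], [-0.0, 0.54, -0.842], [-1.0, 0.0, 0.0]]
contact_force: [-8.7, 1.8, 7.9]
finger_gap: 0.014
```

Run:
```python
from h import *
st()
```

```text
t 11.475 pos [ 0.5842 -0.1608  0.2933] gap 0.013950249675856854 F [-8.6631  1.7884  7.9129] M [0.4825 1.3482 0.0805]
R [ 0.0003  0.8419  0.5397 -0.0001  0.5397 -0.8419 -1.      0.0002  0.0003] q [-15.535   14.8759  90.8554  -0.0023  74.2484 -48.1948]
```

```bash
cat > edge.py <<'E'
from h import *
from scipy.ndimage import map_coordinates
from scipy.optimize import least_squares
P=np.load('press.npy')[:3]
def edges(tag,C,r,n=180,w=5):
    im,p=load(tag);g=cv2.GaussianBlur(cv2.cvtColor(im,cv2.COLOR_BGR2GRAY).astype(float),(0,0),.8)
    X=C+circ(r,0,n);U=proj(p,X);V=proj(p,C+circ(r*1.05,0,n))
    k=np.arange(-w,w+.01,.25);out=[]
    for i in range(n):
        d=(V[i]-U[i]);d/=np.linalg.norm(d);q=U[i]+k[:,None]*d
        if (q<2).any() or (q[:,0]>557).any() or (q[:,1]>417).any(): continue
        f=map_coordinates(g,[q[:,1],q[:,0]],order=1);G=np.gradient(f,.25);j=np.abs(G).argmax()
        if abs(G[j])>8 and 1<j<len(k)-2: out.append((i,k[j],G[j],q[j]))
    return out,p
def fit(tags,C0,r,lock=None):
    C=np.array(C0,float)
    for it in range(4):
        obs=[(p,np.array([e[3] for e in o])) for o,p in (edges(t,C,r,w=5 if it<2 else 3) for t in tags) if len(o)>5]
        def res(v):
            R=[]
            for p,q in obs:
                U=proj(p,v+circ(r,0,720))
                R.append(np.sqrt(((q[:,None]-U[None])**2).sum(-1)).min(1))
            return np.concatenate(R)
        s=least_squares(res,C,loss='soft_l1',f_scale=.3,x_scale=.001,diff_step=1e-5);C=s.x
    return C,[len(o[1]) for o in obs],np.median(np.abs(s.fun))
E
python3 - <<'E'
from edge import *
C0=[P[0],P[1],.243]
for tags in (['wA','sA','dA'],['w3','s3','d3'],['w4','w5','w3'],['wA','w3'],['wA','sA','dA','w3','w5','s3','d3'],['sA','s3','dA','d3']):
    print(tags,fit(tags,C0,.063))
E
```

```text
['wA', 'sA', 'dA'] (array([ 0.582 , -0.1639,  0.2371]), [122, 128, 105], np.float64(0.4327756564853274))
['w3', 's3', 'd3'] (array([ 0.5825, -0.1636,  0.2376]), [95, 113, 110], np.float64(0.4590359951751657))
['w4', 'w5', 'w3'] (array([ 0.5832, -0.1631,  0.2436]), [90, 88, 85], np.float64(0.5038838970144839))
['wA', 'w3'] (array([ 0.5824, -0.164 ,  0.2368]), [122, 93], np.float64(0.357338711511579))
['wA', 'sA', 'dA', 'w3', 'w5', 's3', 'd3'] (array([ 0.5825, -0.1637,  0.2374]), [123, 131, 104, 96, 88, 112, 109], np.float64(0.4516734465249466))
['sA', 's3', 'dA', 'd3'] (array([ 0.582 , -0.1626,  0.2377]), [127, 118, 105, 111], np.float64(0.41762242830770274))
```

Emit:
send_rows(increments=[[0, 0, 0, -0.5, 0, 0, 0.8], [0, 0, 0, -0.5, -0.33, 0.12, 0.8], [0, 0, 0, -0.5, -0.33, 0.12, 0.8], [0, 0, 0, -0.2, -0.33, 0.12, 0.8], [0, 0, 0, 0.1, -0.33, 0.12, 0.8]])

```text
clock: 12.1
eef_pos: [0.5826, -0.1633, 0.2928]
tool_rot: [[0.002, 0.842, 0.54], [0.0, 0.54, -0.842], [-1.0, 0.002, 0.001]]
contact_force: [-10.4, 5.2, 22.1]
finger_gap: 0.0139
```

Run:
```python
from h import *
st()
```

```text
t 12.1 pos [ 0.5826 -0.1633  0.2928] gap 0.013897056412097349 F [-10.361    5.2254  22.0984] M [ 0.6841  1.615  -0.1008]
R [ 0.0016  0.8419  0.5396  0.0003  0.5396 -0.8419 -1.      0.0015  0.0006] q [-15.8249  14.7821  91.0453   0.044   74.0883 -48.4905]
```

Emit:
send_rows(increments=[[0, 0, 0, -0.5, 0, 0, 0.8], [0, 0, 0, -1.2, 0, 0, 0.8], [0, 0, 0, -1.6, 0, 0, 0.8], [0, 0, 0, -1.6, 0, 0, 0.8], [0, 0, 0, -1.6, 0, 0, 0.8]])

```text
clock: 12.72
eef_pos: [0.5822, -0.1637, 0.3062]
tool_rot: [[-0.0, 0.842, 0.54], [0.0, 0.54, -0.842], [-1.0, -0.0, -0.0]]
contact_force: [0.1, 0.2, -8.9]
finger_gap: 0.0138
```

Run:
```python
from edge import *
s=st()
for n in('wrist','scene','side'): shot(n,n[0 if n!='side' else 2]+'6')
t=s['eef_pos']
for tags in(['w6'],['s6'],['d6'],['w6','s6','d6']):
    try: print(tags,'body',np.subtract(fit(tags,[t[0],t[1],t[2]-.0065],.036)[0],t),fit(tags,[t[0],t[1],t[2]-.0065],.036)[1:])
    except Exception as e: print(tags,e)
print('pre: w5',np.subtract(fit(['w5','s5','d5'],[.5825,-.1599,.2887],.036)[0],[.5825,-.1599,.2952]))
print('w3',np.subtract(fit(['w3','s3','d3'],[.5836,-.1621,.328],.036)[0],[.5836,-.1621,.3345]))
print('disc',fit(['w6','s6','d6'],[.5823,-.1637,.2373],.063),'dish out?',fit(['w6','s6','d6'],[.5823,-.1637,.243],.044))
```

```text
t 12.725 pos [ 0.5822 -0.1637  0.3062] gap 0.013834106865769519 F [ 0.1223  0.2218 -8.8626] M [ 0.0348 -0.0006  0.0499]
R [-0.0005  0.8419  0.5396  0.0001  0.5396 -0.8419 -1.     -0.0003 -0.0004] q [-15.8451  14.3083  90.0001  -0.0006  75.7203 -48.5018]
['w6'] body [-0.0006  0.0008 -0.0103] ([95], np.float64(0.667003652639553))
['s6'] body [ 0.0198  0.0399 -0.0447] ([86], np.float64(0.4147949158603033))
['d6'] body [-0.0275  0.1389  0.065 ] ([90], np.float64(0.6341050719013623))
['w6', 's6', 'd6'] body [-0.0004  0.0006 -0.0119] ([90, 86, 56], np.float64(0.9106510323440947))
pre: w5 [-0.0007  0.0007 -0.0101]
w3 [ 0.      0.0011 -0.0101]
disc (array([ 0.5825, -0.1637,  0.2375]), [90, 112, 103], np.float64(0.4287373150580471)) dish out? (array([ 0.5827, -0.1621,  0.2335]), [77, 70, 58], np.float64(0.8483600697188667))
```

Run:
```python
from h import *
t=np.array([.5822,-.1637,.3062]);h=t[2]-.0465
C=np.array([.5825,-.1637,.2375]);yw=np.radians(122.7)
def T(X):
    X=np.array(X);return np.c_[t[0]+np.cos(yw)*X[:,0]-np.sin(yw)*X[:,1],t[1]+np.sin(yw)*X[:,0]+np.cos(yw)*X[:,1],h+X[:,2]]
L=lambda a,b,n=40:[np.array(a)+(np.array(b)-a)*k for k in np.linspace(0,1,n)]
wing=[]
for z in(.009,.017):
  for e in(1,-1): wing+=L([.05*e,-.015,z],[.05*e,.015,z])+L([.05*e,.015,z],[.035*e,.015,z])+L([.05*e,-.015,z],[.035*e,-.015,z])
hd=L([-.032,.0,.071],[.032,0,.071])
def dk(tag,x0,y0,w,hh,k):
    im,p=load(tag);o=cv2.resize(im[y0:y0+hh,x0:x0+w],None,fx=k,fy=k,interpolation=cv2.INTER_CUBIC)
    o=np.clip(o.astype(float)*1.5,0,255).astype(np.uint8)
    for X,c in((C+circ(.063,0,200),(0,0,255)),(C+circ(.040,.006,150),(255,0,0)),(T(circ(.036,.04,150)),(0,255,255)),(T(circ(.038,0,150)),(255,0,255)),(T(wing),(0,255,0)),(T(hd),(255,255,0))):
        for u in proj(p,X):
            q=((u-[x0-.5,y0-.5])*k).astype(int)
            if 0<=q[0]<o.shape[1] and 0<=q[1]<o.shape[0]:o[q[1],q[0]]=c
    return o
m=np.zeros((600,800,3),np.uint8)
m[:300,:400]=dk('s6',235,93,67,50,6)[:300,:400]
m[300:,:400]=dk('d6',180,170,80,60,5)
m[:600,400:]=dk('w6',200,110,160,240,2.5)
cv2.imwrite('pics/m9.png',m)
```

```text
(no output)
```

View pics/m9.png

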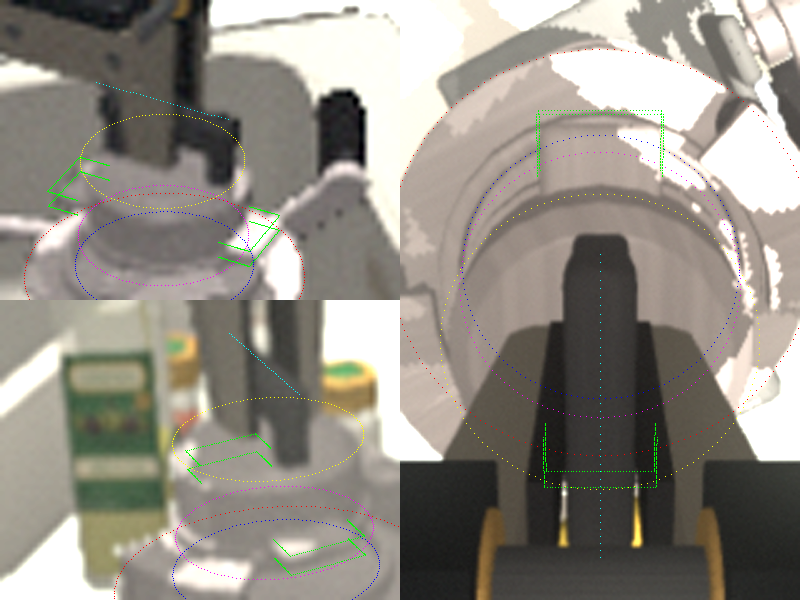

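Run:
```python
from h import *
from scipy.signal import find_peaks
im,p=load('w6');g=cv2.GaussianBlur(cv2.cvtColor(im,cv2.COLOR_BGR2GRAY).astype(float),(0,0),.8)
for c in((258,262),(266,272),(286,292),(294,298)):
    f=g[100:215,c[0]:c[1]].mean(1);G=np.gradient(f)
    pk=find_peaks(np.abs(G),height=2)[0];print(c,[(100+i,round(G[i],1)) for i in pk])
t=np.array([.5822,-.1637,.3062]);h=t[2]-.0465;z=np.array([.54,-.842,0]);y=np.array([.842,.54,0])
def pr(dy,dz,hh): return proj(p,[t*[1,1,0]+y*dy+z*dz+[0,0,h+hh]])[0]
for n,dz,hh in(('handle top',-.032,.071),('handle bot',-.032,.053),('body top',-.036,.04),('body bot',-.036,.017),('wing end top',-.05,.017),('wing end bot',-.05,.009),('foot bot',-.038,0)):
    print(n,pr(0,dz,hh),pr(-.012,dz if 'b' not in n[:2] else -.034,hh), 'per mm z',pr(0,dz+.001,hh)-pr(0,dz,hh),'per mm h',pr(0,dz,hh+.001)-pr(0,dz,hh))
# also clean reference: weight on table in wC, column profile
im,p2=load('wC');t2=np.array([.5463,-.4163,.1667])
```

```text
(258, 262) [(np.int64(116), np.float64(-31.1)), (np.int64(120), np.float64(-14.4)), (np.int64(131), np.float64(20.4)), (np.int64(134), np.float64(-4.0)), (np.int64(138), np.float64(-8.5)), (np.int64(157), np.float64(-9.6)), (np.int64(161), np.float64(4.7)), (np.int64(187), np.float64(-9.1)), (np.int64(194), np.float64(6.2)), (np.int64(206), np.float64(2.5))]
(266, 272) [(np.int64(111), np.float64(-24.6)), (np.int64(115), np.float64(6.8)), (np.int64(121), np.float64(-20.6)), (np.int64(127), np.float64(8.8)), (np.int64(131), np.float64(35.4)), (np.int64(142), np.float64(-25.5)), (np.int64(148), np.float64(-4.1)), (np.int64(155), np.float64(-9.2)), (np.int64(157), np.float64(3.9)), (np.int64(162), np.float64(3.9)), (np.int64(185), np.float64(-11.7)), (np.int64(192), np.float64(5.5)), (np.int64(206), np.float64(-5.0)), (np.int64(213), np.float64(-5.5))]
(286, 292) [(np.int64(104), np.float64(10.3)), (np.int64(114), np.float64(-6.5)), (np.int64(120), np.float64(3.1)), (np.int64(126), np.float64(17.3)), (np.int64(128), np.float64(-13.8)), (np.int64(131), np.float64(25.2)), (np.int64(153), 
[... 696 characters left out ...]
252.8286 211.1276] per mm z [-0.0009  2.1271] per mm h [-0.0015  0.6508]
handle bot [279.5618 200.6923] [255.5759 200.6801] per mm z [-0.0008  1.9273] per mm h [-0.0012  0.5244]
body top [279.5794 187.1086] [257.1724 190.7457] per mm z [-0.0008  1.8256] per mm h [-0.001   0.4184]
body bot [279.6002 178.5803] [259.6285 181.8451] per mm z [-0.0008  1.6376] per mm h [-0.0008  0.3319]
wing end top [279.6109 155.2134] [259.2243 155.2132] per mm z [-0.0008  1.6963] per mm h [-0.0008  0.2242]
wing end bot [279.6168 153.4948] [259.9893 153.4945] per mm z [-0.0008  1.6352] per mm h [-0.0007  0.2078]
foot bot [279.6143 170.3305] [261.0416 170.3265] per mm z [-0.0007  1.5287] per mm h [-0.0007  0.2712]
```

Emit:
send_rows(increments=[[0, 0, 0, 0, 0, -0.25, 0.8], [0, 0, 0, 0.5, 0, -0.25, 0.8], [0, 0, 0, 1.0, 0, -0.25, 0.8], [0, 0, 0, 1.3, 0, -0.25, 0.8], [0, 0, 0, 1.5, 0, -0.25, 0.8]])

```text
clock: 13.5
eef_pos: [0.5809, -0.1616, 0.2912]
tool_rot: [[-0.0, 0.842, 0.54], [0.0, 0.54, -0.842], [-1.0, -0.0, -0.0]]
contact_force: [1.2, -0.7, -8.6]
finger_gap: 0.0139
```

Emit:
send_rows(increments=[[0, 0, 0, 0.05, 0, 0, 0.8], [0, 0, 0, 0.1, 0, 0, 0.8], [0, 0, 0, 0.15, 0, 0, 0.8], [0, 0, 0, 0.2, 0, 0, 0.8], [0, 0, 0, 0.2, 0, 0, 0.8]])

```text
clock: 14.12
eef_pos: [0.5811, -0.1615, 0.2905]
tool_rot: [[0.001, 0.842, 0.54], [-0.0, 0.54, -0.842], [-1.0, 0.001, 0.001]]
contact_force: [-3.0, 1.8, 1.1]
finger_gap: 0.0134
```

Emit:
send_rows(increments=[[0, 0, 0, -0.1, 0, 0, 0.8], [0, 0, 0, -0.1, 0, 0, 2.6], [0, 0, 0, -0.1, 0, 0, 2.6], [0, 0, 0, -0.1, 0, 0, 2.6], [0, 0, 0, -0.1, 0, 0, 2.6]])

```text
clock: 14.75
eef_pos: [0.5811, -0.1617, 0.2908]
tool_rot: [[0.0, 0.842, 0.54], [-0.0, 0.54, -0.842], [-1.0, 0.0, 0.0]]
contact_force: [0.3, 0.7, 0.2]
finger_gap: 0.0262
```

Run:
```python
from h import *
from scipy.signal import find_peaks
s=st();im,p=shot('wrist','w7');shot('scene','s7');shot('side','d7')
g=cv2.GaussianBlur(cv2.cvtColor(im,cv2.COLOR_BGR2GRAY).astype(float),(0,0),.8)
for c in((258,262),(266,272),(286,292),(294,298)):
    f=g[100:215,c[0]:c[1]].mean(1);G=np.gradient(f)
    pk=find_peaks(np.abs(G),height=5)[0];print(c,[(100+int(i),round(float(G[i]),1)) for i in pk])
t=s['eef_pos'];h=t[2]-.0465;z=np.array([.54,-.842,0])
for n,dz,hh in(('handle top',-.032,.071),('body top',-.035,.04),('body bot',-.035,.017),('wing end top',-.05,.017),('wing end bot',-.05,.009)):
    print(n,proj(p,t*[1,1,0]+z*dz+[0,0,h+hh])[0])
# press refit with disc centre fixed
from scipy.optimize import least_squares
C=np.array([.5823,-.1635]);A,S,D=[load(k)[1] for k in('wA','sA','dA')]
def res(v):
    P=[C[0],C[1],v[0]];l=v[1]-.93
    g=Tp(P,[.025+.08*np.sin(l),.144,.16+.08*np.cos(l)]);pd=Tp(P,v[2:5]);r=[]
    for c,X,uv in((A,g,(385,157.5)),(S,g,(292,115)),(D,g,(150.8,258.4)),(A,pd,(215,118)),(S,pd,(222.5,128)),(D,pd,(257.2,274.8))): r.append(proj(c,X)[0]-uv)
    return np.ravel(r)
r=least_squares(res,[-.54,1.8,-.1,.08,.21]);print(r.x,np.degrees(r.x[0]),r.fun.reshape(-1,2))
```

```text
t 14.75 pos [ 0.5811 -0.1617  0.2908] gap 0.026186057724259332 F [0.3377 0.6958 0.2459] M [-0.0254 -0.061  -0.0657]
R [ 0.0004  0.8419  0.5396 -0.0002  0.5396 -0.8419 -1.      0.0003  0.0004] q [-15.688   14.7157  91.3878  -0.0035  73.8697 -48.3443]
(258, 262) [(117, -31.9), (123, -15.0), (132, 7.9), (158, -6.5), (186, -8.9), (193, 6.0)]
(266, 272) [(113, -25.8), (117, 6.6), (123, -22.7), (129, 9.1), (135, 36.7), (140, -18.3), (146, -16.8), (158, -6.9), (184, -12.0), (191, 5.8), (211, -5.3)]
(286, 292) [(105, 8.4), (116, -6.3), (128, 17.4), (131, -24.7), (135, 33.9), (155, -33.3), (160, 19.0), (164, -11.0), (169, -9.5), (184, -12.0), (190, 6.1), (202, -13.7)]
(294, 298) [(110, 8.8), (116, -15.7), (130, 29.7), (133, -10.8), (136, 22.3), (155, -30.2), (161, 21.3), (172, -28.4), (185, -11.2), (191, 6.8)]
handle top [279.5356 211.1349]
body top [279.5431 188.8741]
body bot [279.5458 180.133 ]
wing end top [279.556  155.1152]
wing end bot [279.5564 153.3899]
[-0.5279  1.8083 -0.1132  0.0823  0.2137] -30.248315851624614 [[-1.0325  0.3953]
 [-0.3999  1.0876]
 [-0.3061 -0.1369]
 [-0.0156  0.1373]
 [-0.2624 -0.1545]
 [-0.1424  0.1225]]
```

Emit:
send_rows(increments=[[0, 0, 0, 0, 0, 0, 0.8], [0, 0, 0, 0, 0, 0, 0.8], [0, 0, 0, 0, 0, 0, 0.8], [0, 0, 0, 0, 0, 0, 0.8], [0, 0, 0, 0, 0, 0, 0.8]])

```text
clock: 15.52
eef_pos: [0.5811, -0.1615, 0.2906]
tool_rot: [[0.0, 0.842, 0.54], [0.0, 0.54, -0.842], [-1.0, 0.0, 0.0]]
contact_force: [2.5, 1.6, -0.9]
finger_gap: 0.0134
```

Emit:
send_rows(increments=[[0.1, 0, 0, 0, 0.02, 0, 0.8], [0.2, 0, 0, 0, 0.04, 0.004, 0.8], [0.3, 0, 0, 0, 0.06, 0.009, 0.8], [0.4, 0, 0, 0, 0.08, 0.016, 0.8], [0.5, 0, 0, 0, 0.096, 0.024, 0.8]])

```text
clock: 16.15
eef_pos: [0.5816, -0.1613, 0.2906]
tool_rot: [[-0.0, 0.998, 0.067], [-0.0, 0.067, -0.998], [-1.0, -0.0, 0.0]]
contact_force: [0.6, 0.1, -1.1]
finger_gap: 0.0137
```

Run:
```python
from h import *
st()
```

```text
t 16.15 pos [ 0.5816 -0.1613  0.2906] gap 0.013694365809811102 F [ 0.6301  0.1148 -1.1003] M [ 0.1429 -0.0915  0.1556]
R [-0.0005  0.9978  0.0669 -0.0002  0.0669 -0.9978 -1.     -0.0005  0.0001] q [-15.6332  14.7945  91.306   -0.0172  73.9237 -19.467 ]
```

Emit:
send_rows(increments=[[0.1, 0, 0, 0, 0.02, 0, 0.8], [0.2, 0, 0, 0, 0.04, 0.004, 0.8], [0.3, 0, 0, 0, 0.06, 0.009, 0.8], [0.4, 0, 0, 0, 0.08, 0.016, 0.8], [0.5, 0, 0, 0, 0.096, 0.024, 0.8]])

```text
clock: 16.77
eef_pos: [0.5827, -0.1615, 0.2906]
tool_rot: [[-0.0, 0.908, -0.42], [-0.0, -0.42, -0.908], [-1.0, -0.0, 0.0]]
contact_force: [0.5, 0.8, 0.4]
finger_gap: 0.0138
```

Run:
```python
from h import *
st()
```

```text
t 16.775 pos [ 0.5827 -0.1615  0.2906] gap 0.013760185932032879 F [0.4564 0.7968 0.3631] M [ 0.1576 -0.0578  0.1829]
R [-0.0004  0.9077 -0.4196 -0.0002 -0.4196 -0.9077 -1.     -0.0003  0.0003] q [-15.624   14.8882  91.1806  -0.0178  73.9497   9.1881]
```

Emit:
send_rows(increments=[[0.03, 0, 0, 0, 0.006, 0, 0.8], [0.06, 0, 0, 0, 0.012, 0, 0.8], [0.08, 0, 0, 0, 0.016, 0, 0.8], [0.1, 0, 0, 0, 0.02, 0, 0.8], [0.1, 0, 0, 0, 0.02, 0, 0.8]])

```text
clock: 17.4
eef_pos: [0.5829, -0.1616, 0.2906]
tool_rot: [[-0.0, 0.863, -0.506], [-0.0, -0.506, -0.863], [-1.0, -0.0, 0.0]]
contact_force: [-0.9, 0.9, -0.1]
finger_gap: 0.0133
```

Run:
```python
from h import *
st()
```

```text
t 17.4 pos [ 0.5829 -0.1616  0.2906] gap 0.013325982157160656 F [-0.9225  0.8642 -0.1273] M [0.0019 0.1502 0.0583]
R [-0.0003  0.8628 -0.5056 -0.0001 -0.5056 -0.8628 -1.     -0.0002  0.0002] q [-15.6284  14.9098  91.156   -0.0088  73.9467  14.7461]
```

Emit:
send_rows(increments=[[0.02, 0, 0, 0, 0.004, 0, 0.8], [0.04, 0, 0, 0, 0.008, 0, 0.8], [0.05, 0, 0, 0, 0.01, 0, 0.8], [0.05, 0, 0, 0, 0.01, 0, 0.8], [0.05, 0, 0, 0, 0.01, 0, 0.8]])

```text
clock: 18.02
eef_pos: [0.5829, -0.1614, 0.2906]
tool_rot: [[-0.0, 0.837, -0.548], [0.0, -0.548, -0.837], [-1.0, -0.0, -0.0]]
contact_force: [-1.8, 2.0, 0.3]
finger_gap: 0.0139
```

Run:
```python
from h import *
st()
```

```text
t 18.025 pos [ 0.5829 -0.1614  0.2906] gap 0.013905020739451159 F [-1.7805  2.049   0.3129] M [0.3144 0.4257 0.4227]
R [-0.0004  0.8366 -0.5478  0.0003 -0.5478 -0.8366 -1.     -0.0005 -0.    ] q [-15.6242  14.9143  91.1487   0.011   73.9619  17.5918]
```

Emit:
send_rows(increments=[[0, 0, 0, 0, 0, 0, 3], [0, 0, 0, 0, 0, 0, 3], [0, 0, 0, 0, 0, 0, 3], [0, 0, 0, -2, 0, 0, 3], [0, 0, 0, -6, 0, 0, 3]])

```text
clock: 18.65
eef_pos: [0.5823, -0.1614, 0.3496]
tool_rot: [[-0.003, 0.836, -0.548], [0.001, -0.548, -0.836], [-1.0, -0.003, 0.001]]
contact_force: [1.2, -0.1, -0.3]
finger_gap: 0.0301
```

Run:
```python
from h import *
s=st();R=s['tool_rot']
d=np.array([.526,-.0354,.2137+.03])-s['eef_pos'];print(R.T@d)
shot('wrist','w8');shot('scene','s8');shot('side','d8')
from edge import fit
print(fit(['w8','s8','d8'],[.582,-.163,.284],.036))
```

```text
t 18.65 pos [ 0.5823 -0.1614  0.3496] gap 0.03008554028139062 F [ 1.1741 -0.0976 -0.2505] M [-0.0283  0.0679  0.043 ]
R [-0.0032  0.8364 -0.5481  0.0009 -0.5481 -0.8364 -1.     -0.0032  0.001 ] q [-15.6306  12.9601  86.4582  -0.0001  80.7719  17.6078]
[ 0.1062 -0.1158 -0.0746]
(array([ 0.5834, -0.1618,  0.277 ]), [107, 102, 95], np.float64(0.567945317748112))
```

Emit:
send_rows(increments=[[-0.18, 0, 0, 0, -2, -1.5, 0], [-0.36, 0, 0, 0, -5, -3, 0], [-0.54, 0, 0, 0, -8, -5, 0], [-0.72, 0, 0, 0, -11, -7, 0], [-0.9, 0, 0, 2, -11.6, -7.5, 0]])

```text
clock: 19.42
eef_pos: [0.5268, -0.0337, 0.3306]
tool_rot: [[0.001, 0.947, 0.322], [0.0, 0.322, -0.947], [-1.0, 0.001, 0.0]]
contact_force: [0.0, 1.6, -0.9]
finger_gap: 0.0007
```

Run:
```python
from h import *
from edge import *
s=st();im,p=shot('wrist','w9');R=s['tool_rot']
d=np.array([.526,-.0354,.2137])-s['eef_pos'];print(R.T@d)
print('pad px',proj(p,[[.526,-.0354,.2137]]))
# dark pad blob in wrist image
g=cv2.cvtColor(im,cv2.COLOR_BGR2GRAY);u=proj(p,[[.526,-.0354,.2137]])[0].astype(int)
x0,y0=u-45;c=(g[max(y0,0):u[1]+45,max(x0,0):u[0]+45]<60).astype(np.uint8)
n,l,stt,cen=cv2.connectedComponentsWithStats(c)
for i in range(1,n):
    if stt[i,4]>60: print(stt[i]+[max(x0,0),max(y0,0),0,0,0],cen[i]+[max(x0,0),max(y0,0)])
```

```text
t 19.425 pos [ 0.5268 -0.0337  0.3306] gap 0.0006529484050545742 F [ 0.0288  1.5873 -0.9392] M [0.0144 0.0021 0.012 ]
R [ 0.0015  0.9469  0.3216  0.0003  0.3216 -0.9469 -1.      0.0015  0.0002] q [ -3.8337   5.9764  97.1227   0.0218  76.8187 -22.5996]
[ 0.1169 -0.0015  0.0014]
pad px [[277.6645 200.6589]]
[260 183  38  38 842] [277.9537 201.5499]
[272 239  23   6 102] [280.9902 241.8333]
```

Emit:
send_rows(increments=[[0, 0, 0, 3, -0.1, 0.1, 0], [0, 0, 0, 6, -0.1, 0.1, 0], [0, 0, 0, 9, -0.1, 0.1, 0], [0, 0, 0, 10.5, -0.1, 0.1, 0], [0, 0, 0, 11, -0.1, 0.1, 0]])

```text
clock: 20.1
eef_pos: [0.5261, -0.0367, 0.2198]
tool_rot: [[-0.002, 0.95, 0.313], [0.0, 0.313, -0.95], [-1.0, -0.002, -0.001]]
contact_force: [-0.7, 0.2, 1.8]
finger_gap: 0.0005
```

Emit:
send_rows(increments=[[0, 0, 0, 0.8, 0, 0, 0], [0, 0, 0, 1.6, 0, 0, 0], [0, 0, 0, 2.4, 0, 0, 0], [0, 0, 0, 3.0, 0, 0, 0], [0, 0, 0, 3.4, 0, 0, 0]])

```text
clock: 20.72
eef_pos: [0.5282, -0.0369, 0.1902]
tool_rot: [[0.004, 0.949, 0.315], [-0.001, 0.315, -0.949], [-1.0, 0.003, 0.002]]
contact_force: [-15.5, 0.6, 56.8]
finger_gap: 0.0002
```

Run:
```python
from h import *
st()
```

```text
t 20.725 pos [ 0.5282 -0.0369  0.1902] gap 0.00015745663377009567 F [-15.5268   0.6112  56.8391] M [-0.1009  2.756  -0.0862]
R [ 0.0037  0.9492  0.3146 -0.0007  0.3146 -0.9492 -1.      0.0033  0.0019] q [ -4.1353  13.1432 106.8251  -0.031   59.8157 -22.4581]
```

Emit:
send_rows(increments=[[0, 0, 0, -3, 0, 0, 0], [0, 0, 0, -8, 0, 0, 0], [0, 0, 0, -12, 0, 0, 0], [0, 0, 0, -14, 0, 0, 0], [0, 0, 0, -14, 0, 0, 0]])

```text
clock: 21.35
eef_pos: [0.5274, -0.0366, 0.3278]
tool_rot: [[0.003, 0.949, 0.315], [-0.0, 0.315, -0.949], [-1.0, 0.003, 0.001]]
contact_force: [-0.8, 0.4, -1.2]
finger_gap: 0.0001
```

Run:
```python
from h import *
s=st();A=load('wA')[1];S=load('scene0')[1];W=load('wrist0')[1]
print('faucet base',atz(A,(469,95),0),atz(S,(313,132),0))
ims={n:shot(n,n[0 if n!='side' else 2]+'10') for n in('scene','side','wrist')}
P=[.5828,-.1627,np.radians(-30.4)];np.save('press2.npy',P)
# handle position now by dark blob in scene & side
for n,uv in(('scene',(292,115)),('side',(150.8,258.4))):
    im,p=ims[n];g=cv2.cvtColor(im,cv2.COLOR_BGR2GRAY);u=np.array(uv).astype(int);w=30
    c=(g[u[1]-w:u[1]+w,u[0]-w:u[0]+w]<55).astype(np.uint8);k,l,q,cen=cv2.connectedComponentsWithStats(c)
    for i in range(1,k):
        if q[i,4]>40: print(n,q[i],cen[i]+u-w)
for q in(1.75,1.8,1.85):
    l=q-.93;G=Tp(P,[.025+.08*np.sin(l),.144,.16+.08*np.cos(l)])[0];print(q,G,[proj(ims[n][1],G)[0] for n in('scene','side')])
r=lambda im,x,y,w,h,k:cv2.resize(im[y:y+h,x:x+w],None,fx=k,fy=k,interpolation=cv2.INTER_CUBIC)
m=np.zeros((600,800,3),np.uint8);m[:300,:400]=r(ims['scene'][0],210,80,100,75,4);m[300:,:400]=r(ims['side'][0],120,185,160,120,2.5);m[:300,400:]=cv2.resize(ims['wrist'][0],(400,300));m[300:,400:]=r(load('w8')[0],180,120,200,150,2)
cv2.imwrite('pics/m10.png',m)
```

```text
t 21.35 pos [ 0.5274 -0.0366  0.3278] gap 0.00012029777948637259 F [-0.8085  0.3964 -1.1789] M [0.009  0.0133 0.0022]
R [ 0.003   0.9492  0.3146 -0.0003  0.3146 -0.9492 -1.      0.0027  0.0012] q [ -4.1296   6.1024  97.3307  -0.0034  76.3971 -22.463 ]
faucet base [0.943  0.0021 0.    ] [0.9125 0.0552 0.    ]
scene [25 23  9 14 96] [291.2604 113.9688]
side [ 15  19  32  23 342] [150.2982 258.193 ]
1.75 [ 0.7277 -0.0807  0.2146] [array([290.7152, 114.9583]), array([150.9371, 257.2794])]
1.8 [ 0.73   -0.0821  0.2116] [array([291.591 , 115.8067]), array([150.171 , 258.2133])]
1.85 [ 0.7321 -0.0834  0.2085] [array([292.4113, 116.6892]), array([149.4759, 259.2249])]
```

View pics/m10.png

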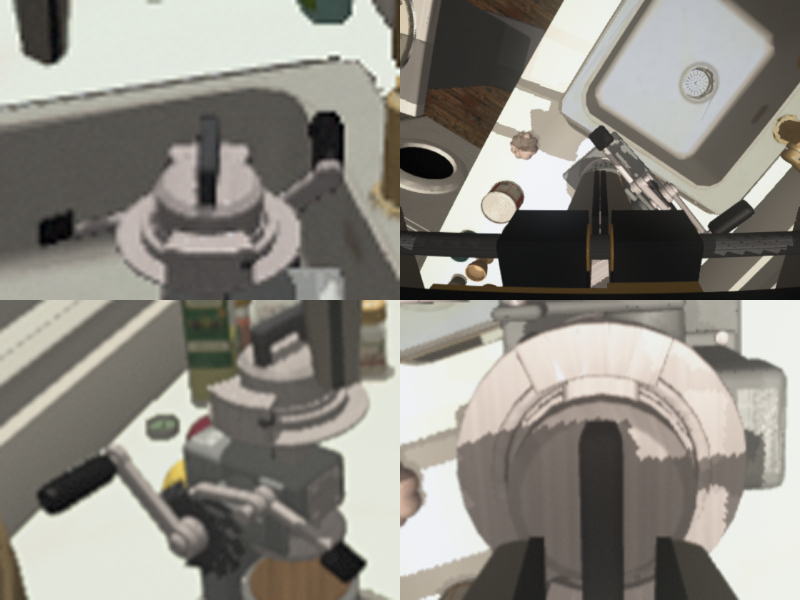

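Run:
```python
from h import *
S=load('scene0')[1];D=load('side0')[1]
print('spout end',tri((S,(263,42)),(D,(122,316))));print('top',tri((S,(295,28)),(D,(50,212))))
s=arm.state();R=s['tool_rot']
yw=np.radians(-30.4);Rt=np.c_[[0,0,-1],[np.cos(yw),np.sin(yw),0],[np.sin(yw),-np.cos(yw),0]]
from scipy.spatial.transform import Rotation as Ro
print(Ro.from_matrix(R.T@Rt).as_rotvec(), R.T@(np.array([.730,-.0821,.2118-.019+.08])-s['eef_pos']))
```

```text
spout end (array([0.726 , 0.1534, 0.3087]), [np.float64(0.05163224737749775), np.float64(0.05163224737749769)])
top (array([0.8186, 0.064 , 0.3952]), [np.float64(0.015068222372588756), np.float64(0.015068222372588643)])
[0.8505 0.0001 0.002 ] [0.0519 0.1795 0.1075]
```

Emit:
send_rows(increments=[[-0.18, 0, 0, 0, 2, 1, 3], [-0.36, 0, 0, 0, 4, 2, 5], [-0.54, 0, 0, 0, 6, 3, 5], [-0.72, 0, 0, 0, 8, 4, 5], [-0.9, 0, 0, 0, 10, 5.5, 5]])

```text
clock: 22.12
eef_pos: [0.6389, -0.0572, 0.3247]
tool_rot: [[-0.003, 0.338, 0.941], [0.0, 0.941, -0.338], [-1.0, -0.001, -0.003]]
contact_force: [-0.0, 0.1, 0.4]
finger_gap: 0.048
```

Emit:
send_rows(increments=[[-0.18, 0, 0, 0, 0, 0, 5], [-0.36, 0, 0, 0, 0, 0, 5], [-0.54, 0, 0, 0, 0, 0, 5], [-0.72, 0, 0, 0, 0, 0, 5], [-0.9, 0, 0, 0, 0, 0, 5]])

```text
clock: 22.75
eef_pos: [0.6382, -0.0572, 0.3246]
tool_rot: [[-0.003, -0.527, 0.85], [0.0, 0.85, 0.527], [-1.0, 0.002, -0.002]]
contact_force: [-0.5, 0.1, 0.1]
finger_gap: 0.0499
```

```bash
cat >> h.py <<'E'
def togo(pos,yawdeg):
    from scipy.spatial.transform import Rotation as Ro
    s=st();R=s['tool_rot'];y=np.radians(yawdeg)
    Rt=np.c_[[0,0,-1],[np.cos(y),np.sin(y),0],[np.sin(y),-np.cos(y),0]]
    print('turn',Ro.from_matrix(R.T@Rt).as_rotvec(),'shift cm',100*R.T@(np.array(pos)-s['eef_pos']));return s
E
python3 - <<'E'
from h import *
togo([.730,-.0821,.2728],149.6)
E
```

```text
t 22.75 pos [ 0.6382 -0.0572  0.3246] gap 0.049866338153206125 F [-0.5473  0.0655  0.1249] M [ 0.1837 -0.0541  0.02  ]
R [-0.0027 -0.5271  0.8498  0.0002  0.8498  0.5271 -1.      0.0016 -0.0022] q [  -5.2577   17.1984   83.915    -0.0012   79.0431 -127.0644]
turn [-0.4851 -0.0018 -0.0021] shift cm [ 5.1566 -6.9609  6.5027]
```

Emit:
send_rows(increments=[[-0.17, 0, 0, 0, -2, 2, 5], [-0.34, 0, 0, 0, -4.5, 4.2, 5], [-0.485, 0, 0, 1, -6.5, 6, 5], [-0.485, 0, 0, 3, -7, 6.5, 5], [-0.485, 0, 0, 5.1, -7, 6.5, 5]])

```text
clock: 23.38
eef_pos: [0.73, -0.0829, 0.2724]
tool_rot: [[-0.003, -0.858, 0.514], [0.0, 0.514, 0.858], [-1.0, 0.003, -0.001]]
contact_force: [-0.4, -0.6, 0.5]
finger_gap: 0.0501
```

Run:
```python
from h import *
s=togo([.730,-.0821,.1928],149.6);im,p=shot('wrist','w11')
G=np.array([.730,-.0821,.2118]);ax=np.array([np.cos(np.radians(59.6)),np.sin(np.radians(59.6)),0])
print('pred',proj(p,[G,G+.031*ax,G-.031*ax]))
g=cv2.cvtColor(im,cv2.COLOR_BGR2GRAY);u=proj(p,[G])[0].astype(int);w=55
c=(g[u[1]-w:u[1]+w,u[0]-w:u[0]+w]<60).astype(np.uint8);k,l,q,cen=cv2.connectedComponentsWithStats(c)
for i in range(1,k):
    if q[i,4]>80: print(q[i]+[u[0]-w,u[1]-w,0,0,0],cen[i]+u-w)
```

```text
t 23.375 pos [ 0.73   -0.0829  0.2724] gap 0.05005813525559228 F [-0.3893 -0.6248  0.5148] M [ 0.2222  0.0121 -0.0599]
R [-0.0028 -0.8575  0.5144  0.0004  0.5144  0.8575 -1.      0.0027 -0.0011] q [  -6.603    27.9025   74.614     0.0068   77.6486 -155.6467]
turn [-0.0097 -0.0011 -0.0027] shift cm [7.9625 0.022  0.0817]
pred [[280.9073 221.7691]
 [281.2362 261.3263]
 [280.5523 179.2985]]
[ 266  178   34   88 2740] [282.7971 221.5325]
[225 238  10  38 332] [229.0843 257.4096]
[326 239   9  37 305] [330.282  257.7344]
```

Emit:
send_rows(increments=[[0, 0, 0, 2, 0, 0.08, 5], [0, 0, 0, 4, 0, 0.08, 5], [0, 0, 0, 6, 0, 0.08, 5], [0, 0, 0, 7.5, 0, 0.08, 5], [0, 0, 0, 7.9, 0, 0.08, 5]])

```text
clock: 24.05
eef_pos: [0.7306, -0.0823, 0.1951]
tool_rot: [[-0.002, -0.859, 0.511], [0.0, 0.511, 0.859], [-1.0, 0.002, -0.001]]
contact_force: [0.3, -0.2, -0.2]
finger_gap: 0.0498
```

Emit:
send_rows(increments=[[0, 0, 0, 0, 0, 0, 2.5], [0, 0, 0, 0, 0, 0, 2.0], [0, 0, 0, 0, 0, 0, 2.0], [0, 0, 0, 0, 0, 0, 2.0], [0, 0, 0, 0, 0, 0, 2.0]], grip_force=30)

```text
clock: 24.68
eef_pos: [0.7298, -0.0815, 0.1967]
tool_rot: [[-0.003, -0.86, 0.511], [0.001, 0.511, 0.86], [-1.0, 0.003, -0.0]]
contact_force: [-5.0, 3.3, 1.6]
finger_gap: 0.0246
```

Run:
```python
from h import *
st()
```

```text
t 24.675 pos [ 0.7298 -0.0815  0.1967] gap 0.024579797852083828 F [-4.9824  3.2597  1.6034] M [0.6432 0.9324 0.0486]
R [-0.0029 -0.8595  0.5111  0.0012  0.5111  0.8595 -1.      0.0031 -0.0004] q [  -6.5179   30.888    79.2947    0.0548   69.9898 -155.7997]
```

Emit:
send_rows(increments=[[0, 0, 0, 0.22, -0.17, 0, 2.0], [0, 0, 0, 0.45, -0.34, 0, 2.0], [0, 0, 0, 0.7, -0.52, 0, 2.0], [0, 0, 0, 0.97, -0.7, 0, 2.0], [0, 0, 0, 0.97, -0.7, 0, 2.0]])

```text
clock: 25.3
eef_pos: [0.7358, -0.0851, 0.1869]
tool_rot: [[-0.003, -0.86, 0.511], [0.001, 0.511, 0.86], [-1.0, 0.003, -0.0]]
contact_force: [-6.3, 3.1, 2.4]
finger_gap: 0.0241
```

Run:
```python
from h import *
s=st();P=np.load('press2.npy')
def inp(X): 
    c,n=np.cos(P[2]),np.sin(P[2]);d=np.array(X)-[P[0],P[1],0];return np.array([c*d[0]+n*d[1],-n*d[0]+c*d[1],d[2]])
for X in([.7298,-.0815,.1967],s['eef_pos']):
    q=inp(X)+[0,0,.019];print(q,'rel shaft',q[0]-.025,q[2]-.16,'r',np.hypot(q[0]-.025,q[2]-.16),'crank',np.arctan2(q[0]-.025,q[2]-.16)+.93)
a=shot('side','d12');b=shot('wrist','w12')
# pawl nose change & disc height change vs before
from edge import fit
print(fit(['d12','w12'],[.5825,-.1637,.2375],.063),fit(['d10'],[.5825,-.1637,.2375],.063))
d0=load('d10')[0];df=cv2.absdiff(cv2.cvtColor(d0,cv2.COLOR_BGR2GRAY),cv2.cvtColor(a[0],cv2.COLOR_BGR2GRAY))
Pn=Tp(P,[[.025,.085,.196],[.025,.085,.211]]);print('pawl px',proj(a[1],Pn),df[215:275,180:225].max(0))
```

```text
t 25.3 pos [ 0.7358 -0.0851  0.1869] gap 0.02412742991278866 F [-6.2583  3.1332  2.3722] M [ 0.7604  1.104  -0.0237]
R [-0.0032 -0.8595  0.5111  0.0014  0.5111  0.8595 -1.      0.0034 -0.0004] q [  -6.7378   31.9209   78.84      0.0612   69.4298 -156.0236]
[0.0857 0.1444 0.2157] rel shaft 0.060699567726828364 0.0557 r 0.08238281084197008 crank 1.7583235516187719
[0.0926 0.1444 0.2059] rel shaft 0.06763320808139434 0.04587954546638939 r 0.08172627195451702 crank 1.904743158764236
(array([ 0.5814, -0.1621,  0.2421]), [116, 15], np.float64(0.5246757485404319)) (array([ 0.5832, -0.1739,  0.2299]), [130], np.float64(0.48927807572823134))
pawl px [[197.2703 260.4493]
 [196.5087 253.7184]] [161 159 159 159 172 177 173 158 167 148  75  63  64  22  45  60  93  87
  91  92 110 115 114  98  98 100 101  98  84  81  78  89  84  82  77  81
  76  74  77  78  84  79  79  83  92]
```

Run:
```python
import numpy as np
r=8.1
l0=.975
while l0>-.75:
    ls=l0-np.array([.06,.12,.18,.24,.3])
    print(round(l0,3),[[0,0,0,round(-r*(np.cos(l)-np.cos(l0)),2),round(-r*(np.sin(l)-np.sin(l0)),2),0,2.0] for l in ls]);l0-=.3
```

```text
0.975 [[0, 0, 0, np.float64(-0.39), np.float64(0.28), 0, 2.0], [0, 0, 0, np.float64(-0.77), np.float64(0.59), 0, 2.0], [0, 0, 0, np.float64(-1.13), np.float64(0.92), 0, 2.0], [0, 0, 0, np.float64(-1.46), np.float64(1.27), 0, 2.0], [0, 0, 0, np.float64(-1.78), np.float64(1.64), 0, 2.0]]
0.675 [[0, 0, 0, np.float64(-0.29), np.float64(0.39), 0, 2.0], [0, 0, 0, np.float64(-0.56), np.float64(0.79), 0, 2.0], [0, 0, 0, np.float64(-0.8), np.float64(1.21), 0, 2.0], [0, 0, 0, np.float64(-1.02), np.float64(1.65), 0, 2.0], [0, 0, 0, np.float64(-1.21), np.float64(2.09), 0, 2.0]]
0.375 [[0, 0, 0, np.float64(-0.16), np.float64(0.46), 0, 2.0], [0, 0, 0, np.float64(-0.3), np.float64(0.92), 0, 2.0], [0, 0, 0, np.float64(-0.41), np.float64(1.4), 0, 2.0], [0, 0, 0, np.float64(-0.49), np.float64(1.88), 0, 2.0], [0, 0, 0, np.float64(-0.54), np.float64(2.36), 0, 2.0]]
0.075 [[0, 0, 0, np.float64(-0.02), np.float64(0.49), 0, 2.0], [0, 0, 0, np.float64(-0.01), np.float64(0.97), 0, 2.0], [0, 0, 0, np.float64(0.02), np.float64(1.46), 0, 2.0], [0, 0, 0, np.float64(0.09), np.float64(1.94), 0, 2.0], [0, 0, 0, np.float64(0.18), np.float64(2.41), 0, 2.0]]
-0.225 [[0, 0, 0, np.float64(0.12), np.float64(0.47), 0, 2.0], [0, 0, 0, np.float64(0.27), np.float64(0.93), 0, 2.0], [0, 0, 0, np.float64(0.45), np.float64(1.38), 0, 2.0], [0, 0, 0, np.float64(0.66), np.float64(1.83), 0, 2.0], [0, 0, 0, np.float64(0.89), np.float64(2.25), 0, 2.0]]
-0.525 [[0, 0, 0, np.float64(0.26), np.float64(0.41), 0, 2.0], [0, 0, 0, np.float64(0.54), np.float64(0.81), 0, 2.0], [0, 0, 0, np.float64(0.84), np.float64(1.19), 0, 2.0], [0, 0, 0, np.float64(1.17), np.float64(1.55), 0, 2.0], [0, 0, 0, np.float64(1.51), np.float64(1.89), 0, 2.0]]
```

Emit:
send_rows(increments=[[0, 0, 0, -0.39, 0.28, 0, 2.0], [0, 0, 0, -0.77, 0.59, 0, 2.0], [0, 0, 0, -1.13, 0.92, 0, 2.0], [0, 0, 0, -1.46, 1.27, 0, 2.0], [0, 0, 0, -1.78, 1.64, 0, 2.0]])

```text
clock: 26.02
eef_pos: [0.7224, -0.077, 0.2055]
tool_rot: [[-0.001, -0.86, 0.511], [0.001, 0.511, 0.86], [-1.0, 0.001, 0.0]]
contact_force: [-4.4, 2.9, 2.4]
finger_gap: 0.0242
```

```bash
cat >> h.py <<'E'
def crank():
    s=st();P=np.load('press2.npy');c,n=np.cos(P[2]),np.sin(P[2])
    d=s['eef_pos']-[P[0],P[1],-.019];x=c*d[0]+n*d[1]-.025;z=d[2]-.16;l=np.arctan2(x,z)
    F=s['contact_force'];fx=c*F[0]+n*F[1]
    print('y',-n*d[0]+c*d[1],'r',np.hypot(x,z),'lean',l,'crank',l+.93,'Ftan(down+)',-fx*np.cos(l)+F[2]*np.sin(l),'Frad',fx*np.sin(l)+F[2]*np.cos(l))
E
python3 -c "
from h import *
crank()"
```

```text
t 26.025 pos [ 0.7224 -0.077   0.2055] gap 0.02422716100258874 F [-4.4219  2.8826  2.3615] M [0.5613 0.7919 0.0198]
R [-0.0009 -0.8595  0.5111  0.0007  0.5111  0.8595 -1.      0.0011  0.0001] q [  -6.2178   29.7118   80.0924    0.0345   70.2506 -155.4942]
y 0.1445609849329848 r 0.0828649737502947 lean 0.6786883925210038 crank 1.6086883925210038 Ftan(down+) 5.58669096320664 Frad -1.4718244415354733
```

Emit:
send_rows(increments=[[0, 0, 0, -0.29, 0.39, 0, 2.0], [0, 0, 0, -0.56, 0.79, 0, 2.0], [0, 0, 0, -0.8, 1.21, 0, 2.0], [0, 0, 0, -1.02, 1.65, 0, 2.0], [0, 0, 0, -1.21, 2.09, 0, 2.0]])

```text
clock: 26.65
eef_pos: [0.7058, -0.0669, 0.2179]
tool_rot: [[0.002, -0.859, 0.511], [-0.0, 0.511, 0.859], [-1.0, -0.002, 0.001]]
contact_force: [-1.7, 1.7, 6.7]
finger_gap: 0.0242
```

Emit:
send_rows(increments=[[0, 0, 0, -0.16, 0.46, 0, 2.0], [0, 0, 0, -0.3, 0.92, 0, 2.0], [0, 0, 0, -0.41, 1.4, 0, 2.0], [0, 0, 0, -0.49, 1.88, 0, 2.0], [0, 0, 0, -0.54, 2.36, 0, 2.0]])

```text
clock: 27.28
eef_pos: [0.686, -0.0548, 0.2243]
tool_rot: [[0.004, -0.859, 0.511], [-0.0, 0.511, 0.859], [-1.0, -0.003, 0.002]]
contact_force: [-3.3, 2.0, 13.3]
finger_gap: 0.024
```

```bash
python3 -c "
from h import *
crank()"
```

```text
t 27.275 pos [ 0.686  -0.0548  0.2243] gap 0.02401335899304051 F [-3.2606  2.0335 13.346 ] M [0.4177 0.6145 0.0312]
R [ 0.0037 -0.8594  0.5112 -0.0004  0.5112  0.8594 -1.     -0.0034  0.0016] q [  -4.6936   25.2521   84.7566   -0.004    69.7765 -153.9456]
y 0.14523600459777075 r 0.08384435251871485 lean 0.11229254626355122 crank 1.0422925462635513 Ftan(down+) 5.312625821291549 Frad 12.83148407704198
```

Emit:
send_rows(increments=[[0, 0, 0, -0.1, 0.49, 0, 2.0], [0, 0, 0, -0.14, 0.97, 0, 2.0], [0, 0, 0, -0.11, 1.46, 0, 2.0], [0, 0, 0, -0.04, 1.94, 0, 2.0], [0, 0, 0, 0.05, 2.41, 0, 2.0]])

```text
clock: 27.9
eef_pos: [0.6642, -0.0419, 0.2235]
tool_rot: [[0.001, -0.859, 0.511], [0.001, 0.511, 0.859], [-1.0, -0.001, 0.001]]
contact_force: [-7.0, 4.5, 14.1]
finger_gap: 0.0244
```

```bash
python3 -c "
from h import *
crank()"
```

```text
t 27.9 pos [ 0.6642 -0.0419  0.2235] gap 0.024422631772453417 F [-6.9677  4.5038 14.0577] M [0.8059 1.3594 0.0196]
R [ 0.0014 -0.8594  0.5113  0.0007  0.5113  0.8594 -1.     -0.0008  0.0013] q [  -3.7637   23.3382   87.7916    0.0465   68.7954 -153.0315]
y 0.14536070875462506 r 0.08399161695479658 lean -0.1907469461014525 crank 0.7392530538985476 Ftan(down+) 5.47321738365407 Frad 15.374227609488425
```

Emit:
send_rows(increments=[[0, 0, 0, 0.12, 0.47, 0, 2.0], [0, 0, 0, 0.27, 0.93, 0, 2.0], [0, 0, 0, 0.45, 1.38, 0, 2.0], [0, 0, 0, 0.66, 1.83, 0, 2.0], [0, 0, 0, 0.89, 2.25, 0, 2.0]])

```text
clock: 28.52
eef_pos: [0.6431, -0.0293, 0.2141]
tool_rot: [[-0.002, -0.859, 0.511], [0.003, 0.511, 0.859], [-1.0, 0.003, 0.001]]
contact_force: [-13.1, 8.2, 15.1]
finger_gap: 0.0241
```

```bash
python3 -c "
from h import *
crank()"
```

```text
t 28.525 pos [ 0.6431 -0.0293  0.2141] gap 0.024149862212743286 F [-13.1217   8.2167  15.0831] M [ 1.5942  2.4243 -0.0305]
R [-0.0023 -0.8593  0.5114  0.0025  0.5114  0.8593 -1.      0.0033  0.001 ] q [  -2.8216   21.9868   91.0482    0.1486   67.106  -152.1203]
y 0.14556201807875818 r 0.08357106867766251 lean -0.5051261862677898 crank 0.4248738137322102 Ftan(down+) 6.243886929549723 Frad 20.688374065951752
```

Emit:
send_rows(increments=[[0, 0, 0, 0.15, 0.39, 0, 2.0], [0, 0, 0, 0.32, 0.77, 0, 2.0], [0, 0, 0, 0.52, 1.15, 0, 2.0], [0, 0, 0, 0.78, 1.47, 0, 2.0], [0, 0, 0, 1.05, 1.78, 0, 2.0]])

```text
clock: 29.15
eef_pos: [0.6272, -0.021, 0.2013]
tool_rot: [[-0.004, -0.859, 0.511], [0.001, 0.511, 0.859], [-1.0, 0.004, -0.001]]
contact_force: [-7.9, 4.8, -0.1]
finger_gap: 0.0243
```

```bash
python3 -c "
from h import *
crank()"
```

```text
t 29.15 pos [ 0.6272 -0.021   0.2013] gap 0.024336363885256687 F [-7.8911  4.8069 -0.122 ] M [1.0184 1.3089 0.0545]
R [-0.0044 -0.8594  0.5113  0.0014  0.5113  0.8594 -1.      0.0045 -0.0011] q [  -2.0908   21.3016   93.7957    0.0761   65.1586 -151.3714]
y 0.1447384368588203 r 0.08390515841191509 lean -0.7696535724555185 crank 0.16034642754448158 Ftan(down+) 6.719659548833369 Frad 6.341446170948925
```

Emit:
send_rows(increments=[[0, 0, 0, 0.12, 0.12, 0, 2.0], [0, 0, 0, 0.24, 0.24, 0, 2.0], [0, 0, 0, 0.36, 0.35, 0, 2.0], [0, 0, 0, 0.48, 0.46, 0, 2.0], [0, 0, 0, 0.6, 0.57, 0, 2.0]])

```text
clock: 29.78
eef_pos: [0.6224, -0.0182, 0.1949]
tool_rot: [[-0.005, -0.859, 0.511], [0.001, 0.511, 0.859], [-1.0, 0.005, -0.001]]
contact_force: [-6.1, 5.0, -1.4]
finger_gap: 0.0241
```

```bash
python3 -c "
from h import *
crank()"
```

```text
t 29.775 pos [ 0.6224 -0.0182  0.1949] gap 0.024122523716419313 F [-6.139   4.9536 -1.361 ] M [0.9783 1.1784 0.093 ]
R [-0.0047 -0.8594  0.5113  0.0013  0.5113  0.8594 -1.      0.0047 -0.0013] q [  -1.8475   21.2275   94.7698    0.0708   64.273  -151.126 ]
y 0.14468323164763663 r 0.08368176960934545 lean -0.8707159708279198 crank 0.0592840291720802 Ftan(down+) 6.06737162285935 Frad 5.089747328396923
```

Emit:
send_rows(increments=[[0, 0, 0, 0.08, 0.065, 0, 2.0], [0, 0, 0, 0.16, 0.13, 0, 2.0], [0, 0, 0, 0.24, 0.195, 0, 2.0], [0, 0, 0, 0.32, 0.26, 0, 2.0], [0, 0, 0, 0.32, 0.26, 0, 2.0]])

```text
clock: 30.4
eef_pos: [0.6216, -0.0174, 0.1932]
tool_rot: [[-0.001, -0.859, 0.511], [0.0, 0.511, 0.859], [-1.0, 0.001, -0.0]]
contact_force: [-7.0, 2.4, 5.6]
finger_gap: 0.024
```

```bash
python3 -c "
from h import *
crank()"
```

```text
t 30.4 pos [ 0.6216 -0.0174  0.1932] gap 0.024037682904202672 F [-6.9805  2.3984  5.645 ] M [0.6195 1.0936 0.0024]
R [-0.0012 -0.8594  0.5113  0.0003  0.5113  0.8594 -1.      0.0012 -0.0004] q [  -1.754    21.15     95.1238    0.0154   63.7967 -151.0117]
y 0.14493054939838917 r 0.08335681487923764 lean -0.8945455560703746 crank 0.03545444392962549 Ftan(down+) 0.12514408448922243 Frad 9.175346881805275
```

Emit:
send_rows(increments=[[0, 0, 0, -0.06, 0.08, 0, 2.0], [0, 0, 0, -0.06, 0.08, 0, 2.0], [0, 0, 0, -0.06, 0.08, 0, 5], [0, 0, 0, -0.06, 0.08, 0, 5], [0, 0, 0, -0.06, 0.08, 0, 5]])

```text
clock: 31.02
eef_pos: [0.6221, -0.0172, 0.1938]
tool_rot: [[0.001, -0.859, 0.511], [0.0, 0.511, 0.859], [-1.0, -0.001, 0.0]]
contact_force: [0.3, -0.3, -0.3]
finger_gap: 0.0495
```

```bash
python3 -c "
from h import *
crank()"
```

```text
t 31.025 pos [ 0.6221 -0.0172  0.1938] gap 0.049514099243379774 F [ 0.2575 -0.3339 -0.3411] M [0.1689 0.0139 0.0542]
R [ 0.0008 -0.8594  0.5113  0.      0.5113  0.8594 -1.     -0.0007  0.0004] q [  -1.7265   21.092    95.1237    0.0018   63.7381 -150.9794]
y 0.14535041698689147 r 0.08351489860117613 lean -0.8863609838177361 crank 0.04363901618226396 Ftan(down+) 0.016972053961706313 Frad -0.5186492431887835
```

Released with no contact forces. Retreat straight up and check the final state.

Emit:
send_rows(increments=[[0, 0, 0, -3, 0, 0, 5], [0, 0, 0, -7, 0, 0, 5], [0, 0, 0, -11, 0, 0, 5], [0, 0, 0, -14, 0, 0, 5], [0, 0, 0, -16, 0, 0, 5]])

```text
clock: 31.65
eef_pos: [0.6223, -0.0173, 0.3556]
tool_rot: [[0.002, -0.859, 0.511], [-0.0, 0.511, 0.859], [-1.0, -0.002, 0.001]]
contact_force: [0.4, -0.2, -1.6]
finger_gap: 0.0501
```

Emit:
send_rows(increments=[[0, 0, 0, 0, 0, 0, 5], [0, 0, 0, 0, 0, 0, 5], [0, 0, 0, 0, 0, 0, 5], [0, 0, 0, 0, 0, 0, 5], [0, 0, 0, 0, 0, 0, 5]])

```text
clock: 32.28
eef_pos: [0.6216, -0.0172, 0.3533]
tool_rot: [[-0.001, -0.859, 0.511], [0.0, 0.511, 0.859], [-1.0, 0.001, -0.0]]
contact_force: [0.2, 0.9, -0.4]
finger_gap: 0.0497
```

Run:
```python
from h import *
from edge import fit
st();ims={n:shot(n,t) for n,t in(('scene','s13'),('side','d13'),('wrist','w13'))}
P=np.load('press2.npy')
for q in(0,.05): 
    l=q-.93;G=Tp(P,[.025+.08*np.sin(l),.144,.16+.08*np.cos(l)])[0];print(q,'handle pred',[proj(ims[n][1],G)[0] for n in('scene','side')])
for n in('scene','side'):
    im,p=ims[n];g=cv2.cvtColor(im,cv2.COLOR_BGR2GRAY);l=-.9;u=proj(p,Tp(P,[.025+.08*np.sin(l),.144,.16+.08*np.cos(l)]))[0].astype(int);w=25
    c=(g[u[1]-w:u[1]+w,u[0]-w:u[0]+w]<55).astype(np.uint8);k,_,q,cen=cv2.connectedComponentsWithStats(c)
    for i in range(1,k):
        if q[i,4]>60: print(n,q[i],cen[i]+u-w)
print('disc',fit(['s13','d13'],[.5825,-.1637,.1945],.063))
# bystanders: difference scene0 vs now
a=cv2.cvtColor(load('scene0')[0],cv2.COLOR_BGR2GRAY);b=cv2.cvtColor(ims['scene'][0],cv2.COLOR_BGR2GRAY)
d=cv2.absdiff(a,b)
for n,(x,y) in dict(garlic=(203,214),tin=(220,242),cupA=(247,292),cupB=(222,290),mill=(282,310),jar=(294,290)).items(): print(n,(d[y-15:y+15,x-14:x+14]>40).mean())
```

```text
t 32.275 pos [ 0.6216 -0.0172  0.3533] gap 0.04968154175459435 F [ 0.1698  0.8997 -0.3562] M [ 0.0895 -0.0132  0.0159]
R [-0.0006 -0.8595  0.5112  0.      0.5112  0.8595 -1.      0.0005 -0.0003] q [  -1.7258   14.47     84.0865    0.0013   81.4772 -150.9821]
0 handle pred [array([248.9581, 116.8742]), array([200.6534, 281.8757])]
0.05 handle pred [array([249.7734, 115.9835]), array([199.4181, 279.9123])]
scene [21 18  9 14 90] [248.7889 115.3444]
side [ 10   3  34  39 796] [200.8618 278.0967]
disc (array([ 0.5817, -0.1624,  0.1937]), [104, 126], np.float64(0.4364976017004303))
garlic 0.24642857142857144
tin 0.0
cupA 0.0
cupB 0.0
mill 0.0
jar 0.0
```

Run:
```python
from h import *
for a,b,x,y in(('side0','d13',328,322),('scene0','s13',203,214)):
    A=cv2.imread(f'pics/{a}.png');B=cv2.imread(f'pics/{b}.png');w=14
    T=A[y-w:y+w,x-w:x+w];r=cv2.matchTemplate(B[y-w-15:y+w+15,x-w-15:x+w+15],T,cv2.TM_CCOEFF_NORMED);print(cv2.minMaxLoc(r)[1],np.array(cv2.minMaxLoc(r)[3])-15)
print(arm.sign_off())
```

```text
0.9343386292457581 [0 0]
0.6694108843803406 [0 1]
the job is handed in; nothing more can be done
None
```

The press is down on the mould with the weight locked on top. I handed the job in at about 32 s of the 72 s allowed.

**What I did**
- **Weight:** I lifted it into the dish. It took several tries, because the foot caught on the dish rim until I shifted it about 2.5 mm along its handle. I then twisted it clockwise until the resistance dropped (the click) and it met the end stop. A close picture showed the wing centred under the +y claw; I did not see the other claw.
- **Trip lever:** I pressed it down about 30 mm onto its stop. It peaked at 57 N on the fingertips, harder than needed.
- **Crank:** I wound it up by about 0.15 rad, then let it back at about 0.5 rad/s, always gripped. The load force at the handle fell from about 6 N to 0.1 N when the plate reached the mould. Then I let go and backed straight up.

**Last checks**
- **Ram:** it has dropped 44 mm by camera, where 45 mm was expected. The crank reads about 0.04 rad.
- **Robot:** it touches nothing.
- **Pawl:** I did not see it lifted directly. I infer it from the ram coming down under full load past where the ratchet had held it.
- **Contact force on the mould:** this is inferred from the load leaving the handle, not measured. I did not check the mould's tilt.
- **Bystanders:** five of them showed no change in the scene picture. The garlic spot did change there, with a weak match in that view. The side view shows it unmoved with a good match, so it is probably the arm's shadow.

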